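# Clamp the insulating board to the heatsink and fit the spacer sleeves

## Task

Make the carrier ready for the curing oven: lift the pale green board out of its rack and stand it fully home in the slot beside the heatsink bar. Then take all three spring clamps off the parking rail and clip them, grips up, over the top edge so that their jaws squeeze board and heatsink bar together, well down onto the bar. Also slide every white spacer sleeve fully down over a post of its own on the carrier, and leave the tape measure, the screwdriver and the parts tray where they are.

Things in the scene. Friction and masses are not known exactly. Their poses are not given: they have to be found in the camera images.
- carrier: Fixed black carrier plate, 170 mm (x) by 240 mm (y), 12 mm thick. Origin at the centre of its underside, on the table; z up. It bears the heatsink bar and slot on its -x half and a row of three posts on its +x half.
- slot (a point): Centre of the slot floor on the carrier, 12 mm above the table; x across the slot (towards the posts), y along it, z up. Slot 9 mm wide, 158 mm long, open above. On its -x side the heatsink bar, 66 mm above the slot floor; on its +x side a lip 27 mm tall topped by a flared lead-in reaching 36 mm above the slot floor and 8 mm outward; end cheeks 27 mm tall.
- heatsink: Fixed aluminium heatsink bar on the carrier: 8 mm thick (x), 168 mm long (y), 66 mm tall, low cooling fins on its -x side that start 30 mm below its top. Origin at the centre of its top edge, 78 mm above the table; z up. Clamped with the board, the two are 14 mm thick.
- post1 (a point): Top centre of a steel post on the carrier, 14 mm diameter, tapered tip, rising 62 mm from the carrier plate (top 74 mm above the table); the post at the carrier's -y end.
- post2 (a point): Top centre of the middle post, same size; posts stand 85 mm apart.
- post3 (a point): Top centre of the post at the carrier's +y end, same size.
- board: Pale green rigid insulating board, 6 mm thick (x), 150 mm long (y), 84 mm tall (z), 110 g; origin at its centre. It starts upright in the rack, its top edge 94 mm above the table; seated in the carrier its top is 18 mm higher than the heatsink bar's. Which face or long edge goes first does not matter.
- rack: Fixed grey board rack, 70 mm (x) by 190 mm (y), a slot along y, 9 mm wide; base 10 mm thick, slot walls up to 35 mm above the table. Origin at the centre of its underside.
- rail: Fixed steel parking rail for the clamps: an upright strip 10 mm thick (x), 200 mm long (y), top edge 70 mm above the table, on a base 70 mm by 220 mm. Clamps park astride it with their pins 30 mm above its top edge, 65 mm apart. Origin at the centre of its underside.
- clamp1: Black sprung clamp, 26 mm wide (y), 80 g, one of three, clipped on the rail. Origin on its hinge pin; z up to the grips, jaws below. Grips: two bars along y, 40 mm above the pin, 50 mm over their outsides when parked; squeezed along x to 29 mm (12 N) they open the jaws to 35 mm; let go, it shuts (8 N). Jaw pads lie 38 to 54 mm below the pin; throat clear to 8 mm below it.
- clamp2: Black sprung clamp, 26 mm wide (y), 80 g, one of three, clipped on the rail. Origin on its hinge pin; z up to the grips, jaws below. Grips: two bars along y, 40 mm above the pin, 50 mm over their outsides when parked; squeezed along x to 29 mm (12 N) they open the jaws to 35 mm; let go, it shuts (8 N). Jaw pads lie 38 to 54 mm below the pin; throat clear to 8 mm below it.
- clamp3: Black sprung clamp, 26 mm wide (y), 80 g, one of three, clipped on the rail. Origin on its hinge pin; z up to the grips, jaws below. Grips: two bars along y, 40 mm above the pin, 50 mm over their outsides when parked; squeezed along x to 29 mm (12 N) they open the jaws to 35 mm; let go, it shuts (8 N). Jaw pads lie 38 to 54 mm below the pin; throat clear to 8 mm below it.
- sleeve1: White plastic spacer sleeve (tube), 46 mm outside diameter, 44 mm tall, 17 mm bore, starts standing on the table. Origin at its centre, z along the bore. All alike; either end may be up. May be absent.
- sleeve2: White plastic spacer sleeve (tube), 46 mm outside diameter, 44 mm tall, 17 mm bore, starts standing on the table. Origin at its centre, z along the bore. All alike; either end may be up. May be absent.
- sleeve3: White plastic spacer sleeve (tube), 46 mm outside diameter, 44 mm tall, 17 mm bore, starts standing on the table. Origin at its centre, z along the bore. All alike; either end may be up. May be absent.
- tape_measure: Bystander: yellow tape measure, 60 mm across, 32 mm tall; leave alone. Origin at underside centre.
- driver: Bystander: screwdriver lying on the table; leave alone.
- parts_tray: Bystander: black compartment tray, 120 by 160 mm, 35 mm tall; leave alone. Origin at underside centre.
Mind the look-alikes: they are no part of the job. Leave any orange or purple look-alike of the clamp2 alone.

How it is judged (in metres and radians):
On the way, in this order (a step that is already met when the one before it is completed fails the run):
1. the board stands fully home in the slot beside the heatsink bar (x of board in the frame of slot between -0.008 and 0.008 m and y of board in the frame of slot between -0.01 and 0.01 m and z of board in the frame of slot between 0.0375 and 0.046 m and angle between the z axis of board and the z axis of slot, either way round below 0.15 rad and angle between the x axis of board and the x axis of slot, either way round below 0.15 rad), for 0.2 s.
2. all three clamps squeeze board and heatsink bar together (contact force between each of clamp1, clamp2, clamp3 and board above 1.5 N and contact force between each of clamp1, clamp2, clamp3 and heatsink above 1.5 N and angle between the z axis of each of clamp1, clamp2, clamp3 and the z axis of heatsink, either way round below 0.25 rad and z of clamp1 in the frame of heatsink between 0.018 and 0.048 m and linear speed of each of clamp1, clamp2, clamp3 below 0.03 m/s and z of clamp2 in the frame of heatsink between 0.018 and 0.048 m and z of clamp3 in the frame of heatsink between 0.018 and 0.048 m), for 0.2 s.
At the end, for the whole second after the job is handed in: Board on the slot floor (4 mm), centred (6 mm across, 10 along), upright (0.08 rad). Each clamp: still, grips up (0.25 rad), pressing board and bar with 1.5 N or more, pin at most 48 mm above the bar. Each sleeve present: upright on a post (5 mm), down on the plate (5 mm) (all of step 2 and x of board in the frame of slot between -0.006 and 0.006 m and y of board in the frame of slot between -0.01 and 0.01 m and z of board in the frame of slot between 0.0375 and 0.046 m and angle between the z axis of board and the z axis of slot, either way round below 0.08 rad and angle between the x axis of board and the x axis of slot, either way round below 0.08 rad and (horizontal distance between sleeve1 and post1 below 0.005 m or horizontal distance between sleeve1 and post2 below 0.005 m or horizontal distance between sleeve1 and post3 below 0.005 m) and height (world z) of sleeve1 between 0.029 and 0.039 m and angle between the z axis of each of sleeve1, sleeve2, sleeve3 and the z axis of carrier, either way round below 0.12 rad and (horizontal distance between sleeve2 and post1 below 0.005 m or horizontal distance between sleeve2 and post2 below 0.005 m or horizontal distance between sleeve2 and post3 below 0.005 m) and height (world z) of sleeve2 between 0.029 and 0.039 m and (horizontal distance between sleeve3 and post1 below 0.005 m or horizontal distance between sleeve3 and post2 below 0.005 m or horizontal distance between sleeve3 and post3 below 0.005 m) and height (world z) of sleeve3 between 0.029 and 0.039 m); the robot touches nothing.
It fails at once if the tape measure is pushed aside more than 30 mm (distance of tape_measure from where it was at the start of the episode above 0.03 m).
It fails at once if the screwdriver is pushed aside more than 30 mm (distance of driver from where it was at the start of the episode above 0.03 m).
It fails at once if the parts tray is pushed aside more than 30 mm (distance of parts_tray from where it was at the start of the episode above 0.03 m).
Of sleeve1, sleeve2, sleeve3 only 2 to 3 are there at a start; the rules pass over those that are not, and their reading is None.
At some moment in a run one of sleeve1, sleeve2, sleeve3 may be knocked a few centimetres aside while the robot is not near it.
It also fails if it takes over 210 s, if anything falls off the work surface, if the arm or the gripper's body presses on something with over 40 N, if the wrist force passes 120 N, or if a joint passes its speed limit or range.

## Robot

A 6-joint arm with a two-finger parallel gripper is mounted at the origin on the work surface. World frame = base frame: x ahead of the robot, y to its left, z up, the work surface at z = 0. Lengths are in mm, angles in rad, forces in N, time in s.
With the tool pointing down it reaches from about 300 to 775 mm from the base axis. Payload 14.6 kg.
Tool frame: the origin (TCP) lies at the very end of the fingers, on their centre line; the grasp point (between the pads) lies manip.grasp_offset behind it (manip.grasp_offset is the distance from the TCP to the grasp point, in mm); z points along the fingers, y is the direction in which the jaws open and shut (so a half turn about z gives the same grasp; the last joint's range is limited). The gripper opens to 94 mm and grips with 3 to 60 N. Pads are 16 mm wide; open, the fingers measure 119 mm over their backs; the gripper's body (75 mm by 177 mm) begins 78 mm behind the grasp point.
Start: joints at [-1.409, 0.3, 1.521, -0, 1.321, -0.067], TCP at [124.739, -535.658, 205.446] pointing down, gripper open.
Joint ranges: [-3.03, 3.03], [-0.79, 2.21], [0.23, 2.52], [-1.04, 4.18], [0, 3.07], [-2.55, 2.55]. Speed limits (rad/s): [2.22, 2.22, 2.57, 3.14, 3.14, 3.14].

## Interface

Orientations are given as [roll, pitch, yaw] about the fixed x, y, z axes, in that order (R = Rz(yaw) Ry(pitch) Rx(roll)).
In Python, from cell import manip gives the robot as it stands.
- The arm moves only by the tool send_rows, never from a script. Its argument "commands" is a list of rows, each a list of 2 entries, a list of its own where there are three numbers: the shift along the tool's x, y, z in m, then the turn about the tool's z in rad. A call has exactly 8 rows; each row is the pose to reach, as a shift and turn from the pose commanded when the call began, along the tool's axes at that moment; what a row does not reach only later rows make up. A row lasts 1/12 s, in which the tool goes at most 41.7 mm and 7.16 degrees, less where a joint would pass 70% of its speed; a pose out of reach is approached as far as the arm can. A call with a gripper value outside its range is refused whole. "hand" is the closure, from -1 (fully open) to 1 (shut), so that 0 is half open, set as the call begins (left out, the last holds). The fingers move at their own pace and stop on an object; "force" is the grip in N (left out, the last holds). Time passes only in rows, so rows that repeat a pose let the fingers close, or fill a call up. It gives the time, the measured TCP pose, the force and the opening at its end, in the units of the state.
- manip.read_state(): the state, without advancing time (a new reading comes with each control period).
- manip.camera(name): name is "side" or "top" or "wrist"; returns the picture (384x512x3 uint8, red, green, blue); there is no depth.
- manip.camera_model(name): a dict with "K" (3x3 intrinsics, pixels), "k1" (the pictures are not rectified: a ray, as slopes to the right and down, at radius r is drawn at 1 + k1 r^2 times it, then the intrinsics apply), "eye" and "attitude" of the camera in the world; the wrist camera has in their place "mount" (4x4, takes a point from camera to tool coordinates, whose origin is the TCP and whose axes are the flange's). Camera axes: x right, y down, z forward; pixel columns grow to the right and rows downward; lengths in mm; the calibration is good to about 2 mm. A picture is of the moment at which its call begins: read the wrist's pose just before it. camera_model takes no time and is no camera call.
- manip.sign_off(): hands the job in, once; it reports no verdict.
The state is a dict: "clock": time; "joints": joint angles; "qd": joint speeds; "effort": joint torques, N m; "eef_pos": TCP position; "eef_rot": TCP orientation; "wrist_force": force on the tool from outside, world axes, zero at the start; "moment": the same for the moment, N m; "finger_gap": finger opening in mm.
Only numpy, scipy, OpenCV 4.12 (cv2) and the standard library are available. Lean on these libraries where they do the work, as an engineer would, in place of code of your own. Each camera call takes 0.05 s, during which the arm holds its last target.

## Working session

There is one attempt and no reset: what is moved stays moved. The work goes in short steps, Python scripts to look and compute and a tool call to move; the robot and the scene stay as the last step left them, time stands still between calls to the robot, and variables do not carry over. Pictures are saved under pics/ and viewed, and the job is handed in when it is done.

Besides the shell and the picture viewer there is one more tool, called after "Call:" as name(argument=value, ...) on one line, values as JSON. send_rows: Moves the arm, as the interface text tells. Its arguments: {"type":"object","properties":{"commands":{"type":"array","items":{"type":"array"}},"hand":{"type":"number"},"force":{"type":"number"}},"required":["commands"]}

```bash
ls; mkdir -p pics
python3 - <<'E'
from cell import manip
import cv2
print(manip.read_state())
print(manip.grasp_offset)
for n in ["side","top","wrist"]:
    print(n,manip.camera_model(n))
    im=manip.camera(n); cv2.imwrite(f"pics/a_{n}.png",im[:,:,::-1])
E
```

```text
pics
{'clock': 0.0, 'joints': array([-1.40859237e+00,  3.00475945e-01,  1.52160414e+00,  2.54402064e-05,
        1.32066980e+00, -6.65775340e-02]), 'qd': array([ 0.00049167, -0.00013096,  0.00094582, -0.00119853,  0.00096749,
        0.0004945 ]), 'effort': array([-1.50225183e-03, -5.31809664e+01, -3.52739096e+01,  7.07448344e-02,
        2.45594530e-02, -6.55714962e-05]), 'eef_pos': array([ 124.70791436, -535.40379411,  204.87391241]), 'eef_rot': array([-3.14043963e+00, -1.01574977e-04,  2.28775117e-01]), 'wrist_force': array([ 0.12087338, -0.04815573,  0.37440104]), 'moment': array([ 0.01225976, -0.00522782, -0.02096785]), 'finger_gap': 94.02353537737807}
18.8
side {'K': array([[494.37657693,   0.        , 254.30026281],
       [  0.        , 494.37657693, 191.87463383],
       [  0.        ,   0.        ,   1.        ]]), 'k1': -0.08176422800466261, 'eye': array([ 173.34291758, -815.10784166, 1035.91120306]), 'attitude': array([-2.38045143,  0.01753738, -0.52802657])}
top {'K': array([[423.80985744,   0.        , 258.02885698],
       [  0.        , 423.80985744, 190.76929996],
       [  0.        ,   0.        ,   1.        ]]), 'k1': 0.015633019579293854, 'eye': array([ 474.52887711,  -32.34080399, 1395.19964412]), 'attitude': array([-3.03819225, -0.02201656, -1.55190036])}
wrist {'K': array([[271.40960685,   0.        , 251.96734219],
       [  0.        , 271.40960685, 188.03339968],
       [  0.        ,   0.        ,   1.        ]]), 'k1': -0.04809141525765136, 'mount': array([[-9.68683490e-04, -9.60038474e-01, -2.79866378e-01,
         8.20398497e+01],
       [ 9.99998716e-01, -5.72671672e-04, -1.49676932e-03,
        -1.12424757e+00],
       [ 1.27668459e-03, -2.79867468e-01,  9.60037796e-01,
        -1.79313474e+02],
       [ 0.00000000e+00,  0.00000000e+00,  0.00000000e+00,
         1.00000000e+00]])}
```

View pics/a_top.png

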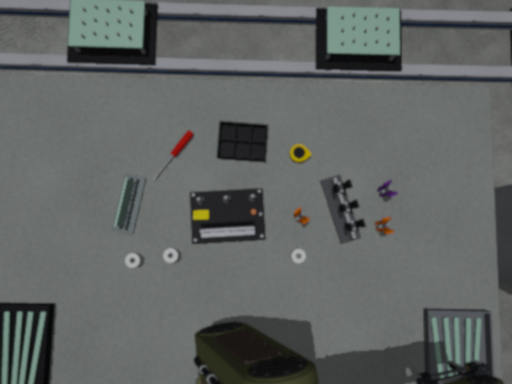

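View pics/a_side.png

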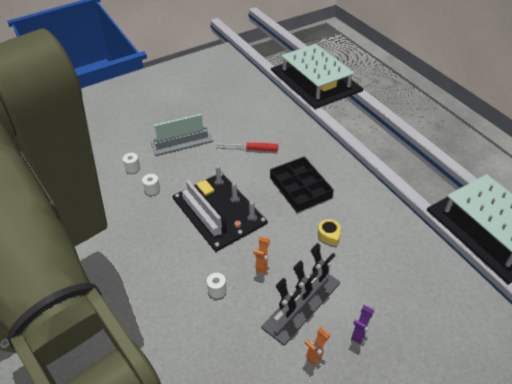

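View pics/a_wrist.png

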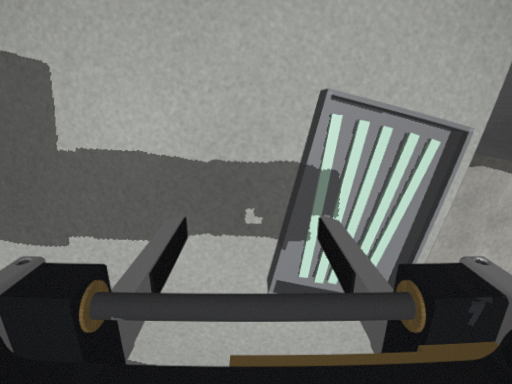

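```bash
cat > h.py <<'E'
from cell import manip
import numpy as np, cv2
from scipy.spatial.transform import Rotation as Ro
def RT(name, st=None):
    m=manip.camera_model(name)
    if name=="wrist":
        st=st or manip.read_state()
        T=np.eye(4); T[:3,:3]=Ro.from_euler("xyz",st["eef_rot"]).as_matrix(); T[:3,3]=st["eef_pos"]
        M=T@m["mount"]; return m,M[:3,:3],M[:3,3]
    return m,Ro.from_euler("xyz",m["attitude"]).as_matrix(),np.array(m["eye"])
def proj(name,P,st=None):
    m,R,e=RT(name,st); P=np.atleast_2d(np.array(P,float)); c=(P-e)@R
    s=c[:,:2]/c[:,2:]; r2=(s**2).sum(1,keepdims=True); s=s*(1+m["k1"]*r2)
    return s@m["K"][:2,:2].T+m["K"][:2,2]
def ray(name,uv,st=None):
    m,R,e=RT(name,st); uv=np.atleast_2d(np.array(uv,float))
    d=(uv-m["K"][:2,2])/np.diag(m["K"])[:2]; s=d.copy()
    for _ in range(20): s=d/(1+m["k1"]*(s**2).sum(1,keepdims=True))
    v=np.c_[s,np.ones(len(s))]@R.T
    return e,v
def at(name,uv,z,st=None):
    e,v=ray(name,uv,st); return e+v*((z-e[2])/v[:,2])[:,None]
def snap(name,tag):
    st=manip.read_state(); im=manip.camera(name)[:,:,::-1].copy(); cv2.imwrite(f"pics/{tag}.png",im); return im,st
def crop(im,x0,y0,x1,y1,s,tag,marks=()):
    o=cv2.resize(im[y0:y1,x0:x1],None,fx=s,fy=s,interpolation=cv2.INTER_CUBIC)
    for (u,v) in marks: cv2.circle(o,(int((u-x0+.5)*s),int((v-y0+.5)*s)),3,(0,0,255),1)
    # ticks
    for u in range((x0//10+1)*10,x1,10):
        cv2.line(o,(int((u-x0)*s),0),(int((u-x0)*s),4 if u%50 else 10),(0,0,255),1)
        if u%20==0: cv2.putText(o,str(u),(int((u-x0)*s)-8,18),0,.35,(0,0,255),1)
    for v in range((y0//10+1)*10,y1,10):
        cv2.line(o,(0,int((v-y0)*s)),(4,int((v-y0)*s)),(0,0,255),1)
        if v%20==0: cv2.putText(o,str(v),(6,int((v-y0)*s)+4),0,.35,(0,0,255),1)
    cv2.imwrite(f"pics/{tag}.png",o)
def T2(st,target,yaw=None):
    """shift in tool axes to reach world target TCP"""
    R=Ro.from_euler("xyz",st["eef_rot"]).as_matrix()
    return R.T@(np.array(target)-st["eef_pos"])
E
python3 - <<'E'
from h import *
im=cv2.imread("pics/a_top.png")
crop(im,100,110,320,275,3.6,"top_c1")
crop(im,280,160,420,260,5,"top_c2")
im=cv2.imread("pics/a_side.png")
crop(im,110,100,290,260,4,"side_c1")
crop(im,200,200,400,370,3.5,"side_c2")
st=manip.read_state()
R=Ro.from_euler("xyz",st["eef_rot"]).as_matrix()
for p in [(0,0,0),(0,0,-18.8),(0,0,100),(40,0,100)]: print(p,proj("wrist",st["eef_pos"]+R@np.array(p)))
E
```

```text
(0, 0, 0) [[253.95817553 227.74486946]]
(0, 0, -18.8) [[254.1227947 239.8122775]]
(0, 0, 100) [[253.42203726 188.5833904 ]]
(40, 0, 100) [[253.44135721 151.40299952]]
```

View pics/top_c1.png

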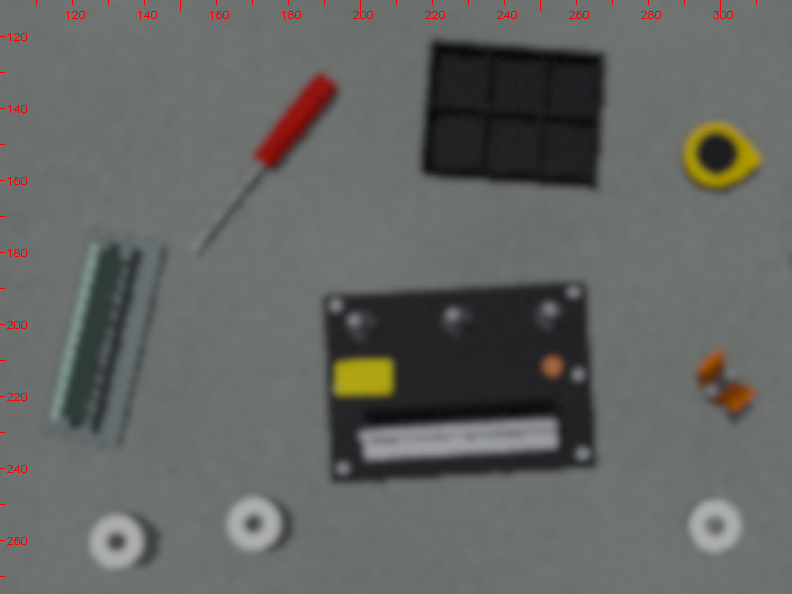

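View pics/top_c2.png

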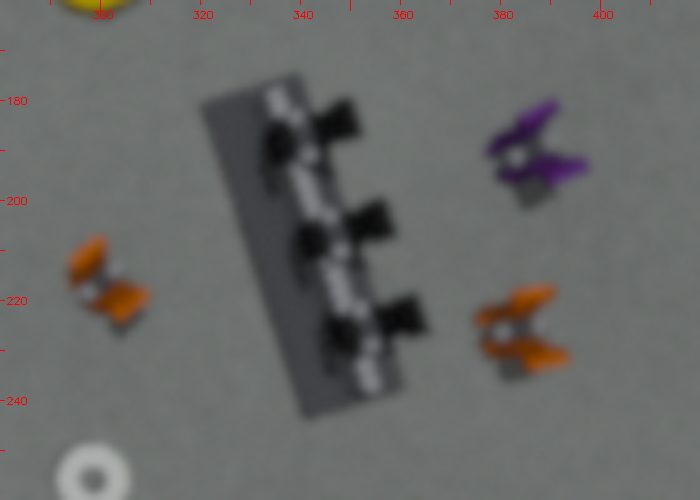

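View pics/side_c1.png

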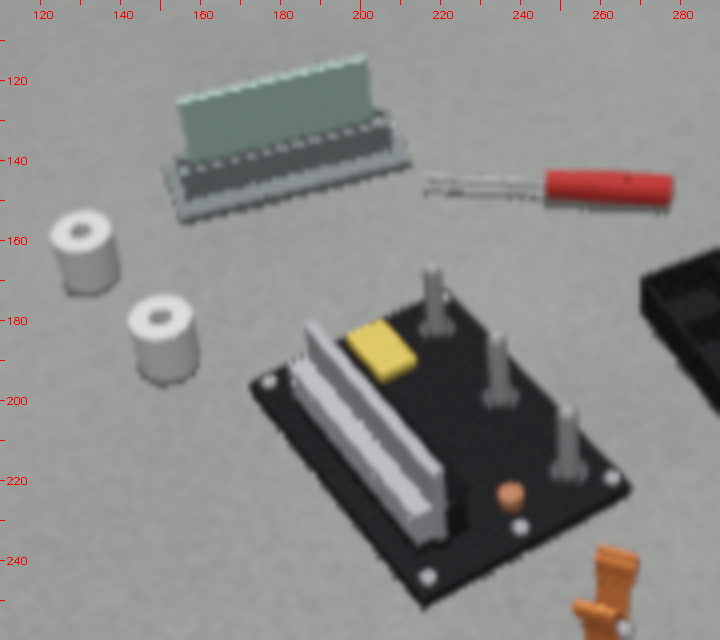

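View pics/side_c2.png

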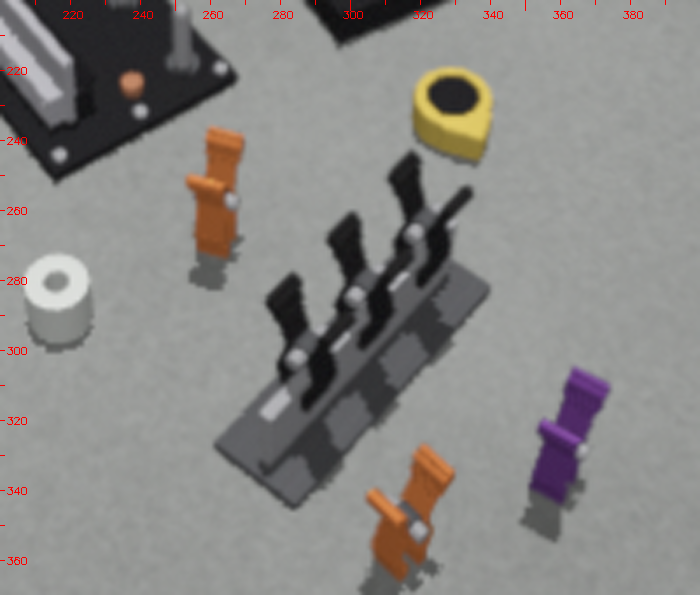

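Run:
```python
from h import *
print("board top corners from top z94",at("top",[(127,177),(115,226.5)],94)); print("side",at("side",[(155.5,125),(201,114.5)],94))
print("posts top z74",at("top",[(199,198.5),(226,197),(252.5,196)],74)); print("side",at("side",[(218.0,166.5),(234.5,184),(251.5,202)],74))
print("heatsink top z78",at("side",[(187.5,180.5),(219.5,217.5)],78))
print(" top",at("top",[(201,229.5),(255,225.5)],78))
print("sleeves z44",at("top",[(132.5,260),(170.5,255.5),(298.5,256)],44)); print("side",at("side",[(130.5,157.5),(150.2,179),(216.5,280)],44))
print("carrier corners",at("top",[(190,192),(262,188.5),(265,238.5),(192,243)],12))
print("rail ends z70",at("top",[(335,178),(354,240)],70))
print("pins z100", at("side",[(284.5,302),(301.2,284),(318,266)],100))
print("tape,tray",at("top",[(299,153)],32),at("top",[(219,122),(267,124),(265,161),(217.5,158)],35))
print("decoys",at("top",[(301,216),(384,228),(388,191)],60))
```

```text
board top corners from top z94 [[644.09882916 344.91995956  94.        ]
 [491.9980881  373.26001396  94.        ]]
side [[495.16418666 368.59525078  94.        ]
 [636.88264748 341.82164982  94.        ]]
posts top z74 [[584.05637345 124.7872196   74.        ]
 [590.49898745  40.87377157  74.        ]
 [595.36517662 -41.84273573  74.        ]]
side [[582.56123842 124.12429236  74.        ]
 [589.20998737  38.76171664  74.        ]
 [595.62665998 -42.97059338  74.        ]]
heatsink top z78 [[483.26799044 114.26287107  78.        ]
 [496.97532247 -50.31219691  78.        ]]
 top [[487.91211772 114.95082484  78.        ]
 [503.40943635 -51.41688818  78.        ]]
sleeves z44 [[ 389.38889436  328.98950942   44.        ]
 [ 405.2641846   211.44154018   44.        ]
 [ 410.77978691 -191.27537378   44.        ]]
side [[ 388.02754027  326.13654238   44.        ]
 [ 404.74585251  208.80814269   44.        ]
 [ 411.62550057 -193.51620277   44.        ]]
carrier corners [[609.89608653 162.17473051  12.        ]
 [626.41747296 -72.98293664  12.        ]
 [463.45466823 -85.64219989  12.        ]
 [444.67680323 149.83907894  12.        ]]
rail ends z70 [[ 658.3963799  -301.79733695   70.        ]
 [ 464.5845048  -361.2048101    70.        ]]
pins z100 [[ 498.59306574 -354.53263737  100.        ]
 [ 555.11595676 -334.97354293  100.        ]
 [ 615.10688034 -314.50124565  100.        ]]
tape,tray [[ 743.58697871 -191.35057616   32.        ]] [[839.87498794  72.44659726  35.        ]
 [837.10738065 -84.89577542  35.        ]
 [714.04782656 -80.45180852  35.        ]
 [720.38282854  73.95541675  35.        ]]
decoys [[ 536.50202891 -196.20985683   60.        ]
 [ 503.97955771 -458.85092625   60.        ]
 [ 621.6781121  -473.08944966   60.        ]]
```

```bash
cat >> h.py <<'E'
def plan(x,y,z,yaw,st=None):
    st=st or manip.read_state()
    s=T2(st,(x,y,z))/1000; y0=st["eef_rot"][2]
    t=-(yaw-y0)
    q6=np.arctan2(y,x)+np.pi/2-yaw
    print("clk %.1f"%st["clock"],"at",st["eef_pos"].round(1),"yaw %.3f"%y0,"gap %.1f"%st["finger_gap"],"F",st["wrist_force"].round(1),"-> shift",s.round(4),"turn %.4f (or %.3f %.3f)"%(t,t+2*np.pi,t-2*np.pi),"q6 %.2f"%q6)
E
python3 -c "
from h import *
plan(460,-60,260,1.6);plan(568,355,250,2.955)"
```

```text
clk 0.1 at [ 124.7 -535.5  205. ] yaw 0.229 gap 93.8 F [-0.8 -0.2  0.2] -> shift [ 0.4344 -0.3871 -0.0546] turn -1.3712 (or 4.912 -7.654) q6 -0.16
clk 0.1 at [ 124.7 -535.5  205. ] yaw 0.229 gap 93.8 F [-0.8 -0.2  0.2] -> shift [ 0.6337 -0.7668 -0.0443] turn -2.7262 (or 3.557 -9.009) q6 -0.83
```

Call:
send_rows(commands=[[[0.06,-0.05,-0.02],-0.12],[[0.09,-0.07,-0.04],-0.24],[[0.13,-0.11,-0.054],-0.36],[[0.16,-0.14,-0.054],-0.48],[[0.19,-0.17,-0.054],-0.6],[[0.22,-0.2,-0.054],-0.72],[[0.25,-0.22,-0.054],-0.84],[[0.28,-0.25,-0.054],-0.96]], hand=-1)

```text
clock: 0.82
eef_pos: [313.5, -267.6, 258.9]
eef_rot: [3.141, 0.0, 1.194]
wrist_force: [1.0, -0.5, 0.1]
finger_gap: 93.9
```

```bash
python3 -c "
from h import *
plan(460,-60,260,1.6);plan(568,355,250,2.955)"
```

```text
clk 0.8 at [ 313.5 -267.6  258.9] yaw 1.194 gap 93.9 F [ 1.  -0.5  0.1] -> shift [ 0.2469  0.06   -0.0011] turn -0.4057 (or 5.877 -6.689) q6 -0.16
clk 0.8 at [ 313.5 -267.6  258.9] yaw 1.194 gap 93.9 F [ 1.  -0.5  0.1] -> shift [0.6725 0.0078 0.0087] turn -1.7607 (or 4.522 -8.044) q6 -0.83
```

Call:
send_rows(commands=[[[0.04,0.0,0.0],-0.12],[[0.08,0.0,0.0],-0.24],[[0.12,0.0,0.0],-0.36],[[0.16,0.0,0.0],-0.48],[[0.2,0.0,0.0],-0.6],[[0.24,0.0,0.0],-0.72],[[0.28,0.0,0.0],-0.84],[[0.32,0.0,0.0],-0.96]])

```text
clock: 1.48
eef_pos: [432.3, 29.7, 258.7]
eef_rot: [3.141, 0.0, 2.155]
wrist_force: [0.9, -1.2, 0.4]
finger_gap: 93.7
```

```bash
python3 -c "
from h import *
plan(568,355,250,2.955)"
```

```text
clk 1.5 at [432.3  29.7 258.7] yaw 2.155 gap 93.7 F [ 0.9 -1.2  0.4] -> shift [0.1965 0.2926 0.0087] turn -0.8001 (or 5.483 -7.083) q6 -0.83
```

Call:
send_rows(commands=[[[0.025,0.035,0.0],-0.1],[[0.05,0.07,0.0],-0.2],[[0.074,0.11,0.0],-0.3],[[0.1,0.146,0.0],-0.4],[[0.123,0.183,0.0],-0.5],[[0.148,0.22,0.0],-0.6],[[0.172,0.256,0.0],-0.7],[[0.196,0.292,0.0],-0.8]])

```text
clock: 2.15
eef_pos: [562.6, 336.4, 258.2]
eef_rot: [-3.141, -0.0, 2.954]
wrist_force: [0.2, -0.8, 0.4]
finger_gap: 93.7
```

Call:
send_rows(commands=[[[0.0,0.0,0.0],0],[[0.0,0.0,0.0],0],[[0.0,0.0,0.0],0],[[0.0,0.0,0.0],0],[[0.0,0.0,0.0],0],[[0.0,0.0,0.0],0],[[0.0,0.0,0.0],0],[[0.0,0.0,0.0],0]])

```text
clock: 2.82
eef_pos: [562.3, 333.9, 259.1]
eef_rot: [3.141, 0.0, 2.948]
wrist_force: [-0.4, 0.4, 0.6]
finger_gap: 94.1
```

```bash
python3 -c "
from h import *
im,st=snap('wrist','w1')
crop(im,0,0,512,384,1.5,'w1c')
plan(568,355,250,2.955,st)
print(proj('wrist',[(495,369,94),(637,342,94)],st))"
```

```text
clk 2.8 at [562.3 333.9 259.1] yaw 2.948 gap 94.1 F [-0.4  0.4  0.6] -> shift [-0.0015  0.0218  0.0091] turn -0.0068 (or 6.276 -6.290) q6 -0.83
[[268.11879911 117.03091893]
 [267.09786993 225.33772664]]
```

View pics/w1c.png

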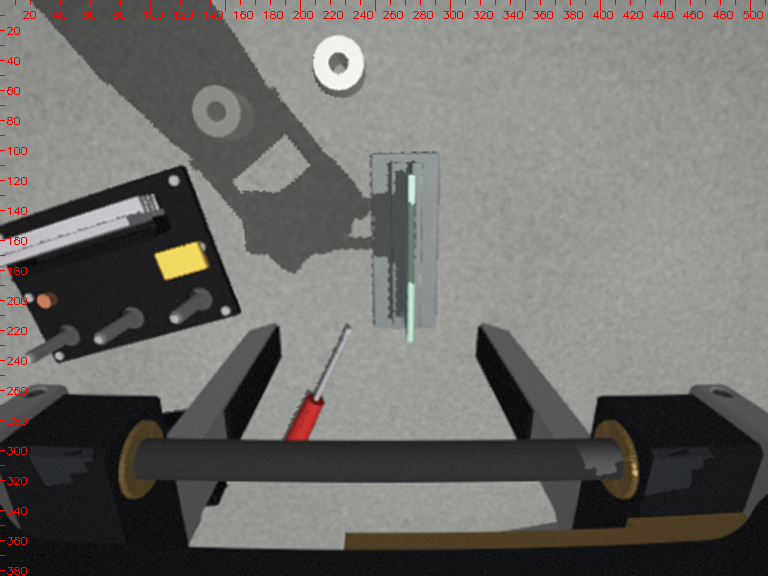

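```bash
python3 -c "
from h import *
st=manip.read_state()
print(at('wrist',[(274.2,117),(274.2,226.5)],94,st))
im=cv2.imread('pics/w1.png'); crop(im,230,90,310,240,5,'w1d')
print(at('top',[(127,177),(115,226.5)],94))
"
```

```text
[[496.34286304 376.46630731  94.        ]
 [640.50566988 351.44523775  94.        ]]
[[644.09882916 344.91995956  94.        ]
 [491.9980881  373.26001396  94.        ]]
```

View pics/w1d.png

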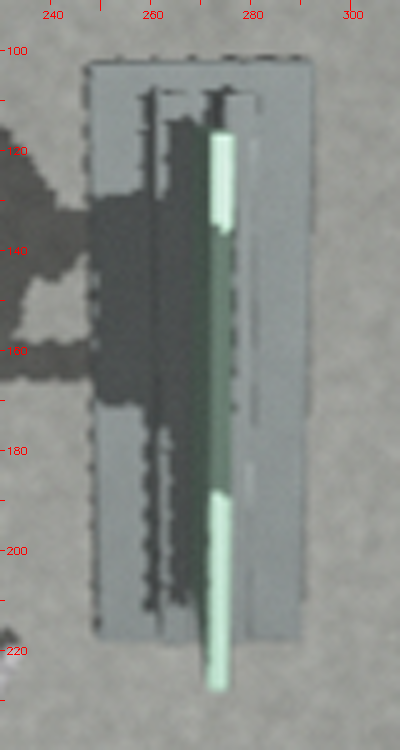

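```bash
python3 -c "
from h import *
st=manip.read_state()
p=at('wrist',[(274.2,117),(273.4,227)],94,st);print(p, np.arctan2(*(p[0]-p[1])[[1,0]]))
plan(568.5,363.5,130,2.96)
"
```

```text
[[496.34286304 376.46630731  94.        ]
 [641.03031364 350.23471692  94.        ]] 2.962242434893226
clk 2.9 at [562.3 334.1 258.9] yaw 2.948 gap 94.0 F [0.6 0.2 0.6] -> shift [-0.0004  0.03    0.1289] turn -0.0116 (or 6.272 -6.295) q6 -0.82
```

Call:
send_rows(commands=[[[0.0,0.015,0.02],-0.013],[[0.0,0.03,0.05],-0.013],[[0.0,0.03,0.09],-0.013],[[0.0,0.03,0.12],-0.013],[[0.0,0.03,0.129],-0.013],[[0.0,0.03,0.129],-0.013],[[0.0,0.03,0.129],-0.013],[[0.0,0.03,0.129],-0.013]])

```text
clock: 3.53
eef_pos: [569.0, 364.2, 132.4]
eef_rot: [3.139, 0.003, 2.962]
wrist_force: [-1.1, -0.4, 0.6]
finger_gap: 93.7
```

```bash
python3 -c "
from h import *
im,st=snap('wrist','w2')
crop(im,0,0,512,384,1.5,'w2c')
plan(568.5,363.5,69,2.96,st)
"
```

```text
clk 3.5 at [569.  364.2 132.4] yaw 2.962 gap 93.7 F [-1.1 -0.4  0.6] -> shift [ 0.0006 -0.0009  0.0634] turn 0.0016 (or 6.285 -6.282) q6 -0.82
```

View pics/w2c.png

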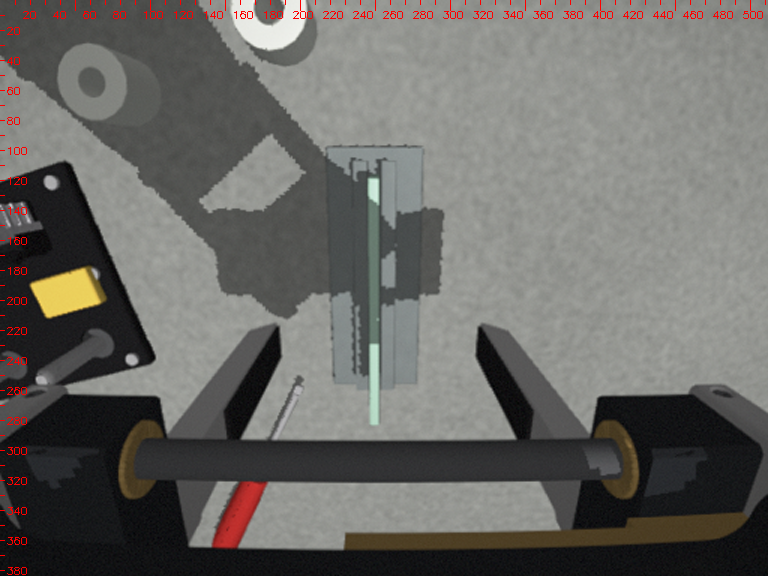

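```bash
python3 -c "
from h import *
st=manip.read_state()
p=at('wrist',[(249.3,119),(249.3,282)],94,st);print(p,p.mean(0), np.arctan2(*(p[0]-p[1])[[1,0]]))
c=p.mean(0);plan(c[0],c[1],69,2.958)
"
```

```text
[[495.69514048 376.94309061  94.        ]
 [640.75087827 349.98778037  94.        ]] [568.22300937 363.46543549  94.        ] 2.9578611223605984
clk 3.6 at [569.  364.2 132.4] yaw 2.962 gap 94.1 F [-0.9 -0.5  0.6] -> shift [ 0.0008 -0.001   0.0634] turn 0.0036 (or 6.287 -6.280) q6 -0.82
```

Call:
send_rows(commands=[[[0.0,-0.001,0.015],0.004],[[0.001,-0.002,0.03],0.004],[[0.001,-0.002,0.045],0.004],[[0.001,-0.002,0.058],0.004],[[0.001,-0.002,0.063],0.004],[[0.001,-0.002,0.063],0.004],[[0.001,-0.002,0.063],0.004],[[0.001,-0.002,0.063],0.004]])

```text
clock: 4.25
eef_pos: [567.3, 362.3, 67.9]
eef_rot: [3.14, 0.001, 2.958]
wrist_force: [0.9, -0.6, 0.4]
finger_gap: 94.1
```

```bash
python3 -c "
from h import *
im,st=snap('wrist','w3')
crop(im,130,100,390,384,2,'w3c')
p=at('wrist',[(249.3,119),(249.3,282)],94,st)
plan(568.5,363.5,69,2.96,st);print(st['eef_rot'])
"
```

```text
clk 4.2 at [567.3 362.3  67.9] yaw 2.958 gap 94.1 F [ 0.9 -0.6  0.4] -> shift [-0.001   0.0014 -0.0011] turn -0.0022 (or 6.281 -6.285) q6 -0.82
[3.14045291e+00 1.34590097e-03 2.95779227e+00]
```

View pics/w3c.png

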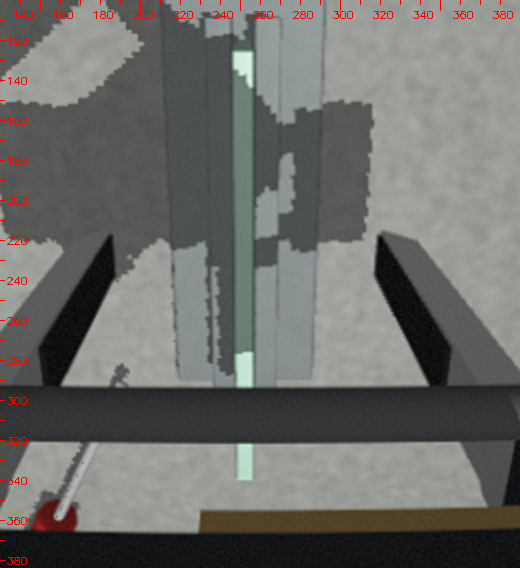

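Call:
send_rows(commands=[[[0,0,0],0],[[0,0,0],0],[[0,0,0],0],[[0,0,0],0],[[0,0,0],0],[[0,0,0],0],[[0,0,0],0],[[0,0,0],0]], hand=1, force=25)

```text
clock: 4.97
eef_pos: [566.7, 362.0, 66.6]
eef_rot: [-3.142, -0.0, 2.958]
wrist_force: [-0.3, 0.3, -0.5]
finger_gap: 44.0
```

Call:
send_rows(commands=[[[0,0,-0.01],0],[[0,0,-0.02],0],[[0,0,-0.035],0],[[0,0,-0.06],0],[[0,0,-0.09],0],[[0,0,-0.11],0],[[0,0,-0.12],0],[[0,0,-0.12],0]])

```text
clock: 5.63
eef_pos: [567.5, 362.4, 190.0]
eef_rot: [3.139, 0.004, 2.958]
wrist_force: [0.4, -0.6, 0.6]
finger_gap: 0.5
```

```bash
python3 -c "
from h import *
im,st=snap('wrist','w4')
crop(im,100,100,400,384,2,'w4c')
crop(snap('side','s4')[0],100,50,350,250,3,'s4c')
plan(490,32,190,1.642,st);print(st['eef_rot'])
"
```

```text
clk 5.6 at [567.5 362.4 190. ] yaw 2.958 gap 0.5 F [ 0.4 -0.6  0.6] -> shift [ 0.0158 -0.339  -0.0011] turn 1.3158 (or 7.599 -4.967) q6 -0.01
[3.13854867 0.00366078 2.9578249 ]
```

View pics/w4c.png

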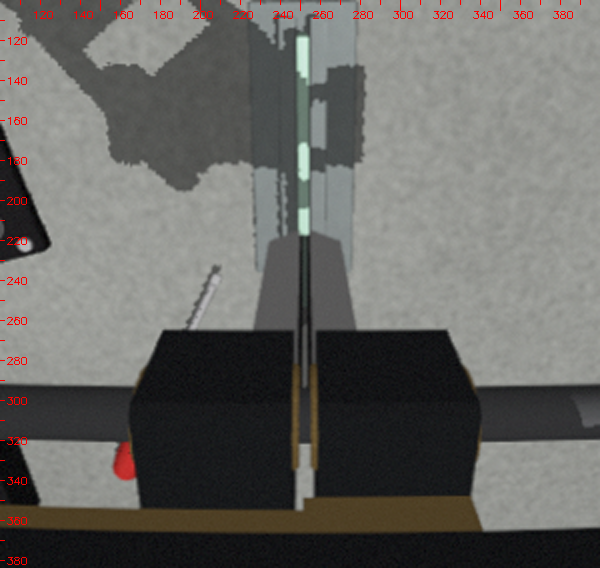

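View pics/s4c.png

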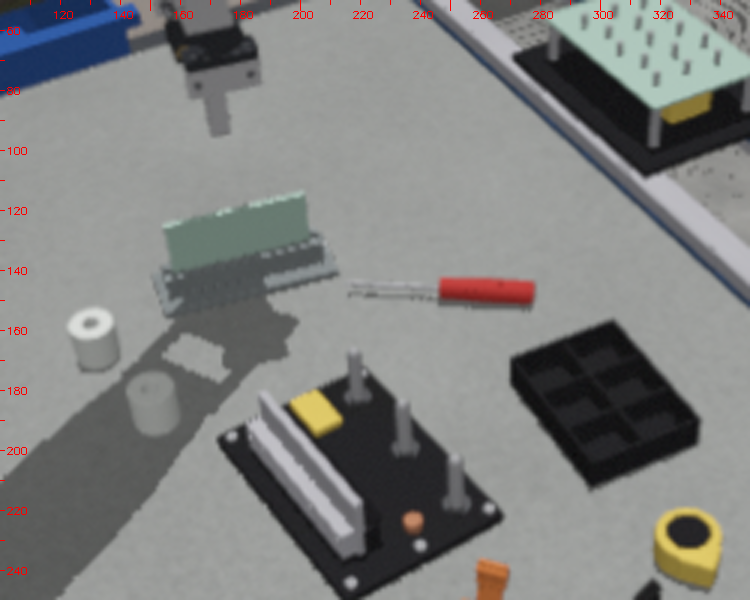

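Call:
send_rows(commands=[[[0,0,0],0],[[0,0,0],0],[[0,0,0.0],0],[[0,0,0.0],0],[[0,0,0.02],0],[[0,0,0.05],0],[[0,0,0.08],0],[[0,0,0.09],0]], hand=0.15)

```text
clock: 6.4
eef_pos: [565.1, 361.0, 91.8]
eef_rot: [-3.138, -0.005, 2.958]
wrist_force: [-0.2, -0.3, -1.6]
finger_gap: 40.0
```

Call:
send_rows(commands=[[[0,0,0.015],0],[[0,0,0.032],0],[[0,0,0.032],0],[[0,0,0.032],0],[[0,0,0.032],0],[[0,0,0.032],0],[[0,0,0.032],0],[[0,0,0.032],0]])

```text
clock: 7.07
eef_pos: [567.0, 362.1, 65.5]
eef_rot: [3.141, 0.001, 2.958]
wrist_force: [-0.7, 0.1, 0.2]
finger_gap: 40.1
```

Call:
send_rows(commands=[[[0,0,0],0],[[0,0,0],0],[[0,0,0],0],[[0,0,0],0],[[0,0,0],0],[[0,0,0],0],[[0,0,0],0],[[0,0,0],0]], hand=1, force=25)

```text
clock: 7.73
eef_pos: [566.7, 362.0, 64.6]
eef_rot: [-3.142, -0.0, 2.958]
wrist_force: [0.8, -0.5, -0.3]
finger_gap: 6.0
```

Call:
send_rows(commands=[[[0,0,-0.01],0],[[0,0,-0.025],0],[[0,0,-0.05],0],[[0,0,-0.08],0],[[0,0,-0.11],0],[[0,0,-0.135],0],[[0,0,-0.14],0],[[0,0,-0.14],0]])

```text
clock: 8.4
eef_pos: [567.2, 362.3, 206.8]
eef_rot: [3.139, 0.003, 2.958]
wrist_force: [-0.8, 0.3, -2.7]
finger_gap: 5.8
```

```bash
python3 -c "
from h import *
plan(530,20,205,1.642)
crop(snap('side','s5')[0],100,0,350,200,3,'s5c')
"
```

```text
clk 8.4 at [567.2 362.3 206.8] yaw 2.958 gap 5.8 F [-0.8  0.3 -2.7] -> shift [-0.026  -0.3433  0.0011] turn 1.3159 (or 7.599 -4.967) q6 -0.03
```

View pics/s5c.png

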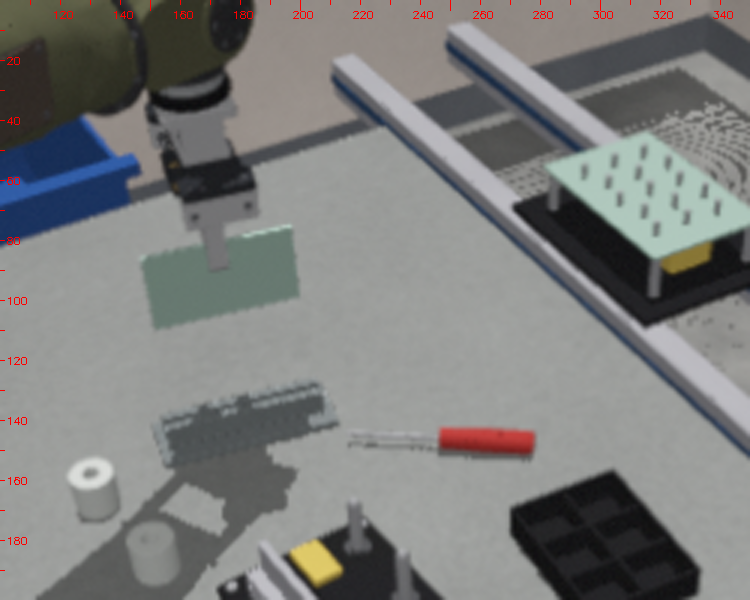

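Board is held and lifted clear. Carrying it towards the carrier.

Call:
send_rows(commands=[[[-0.002,-0.03,0],0.11],[[-0.004,-0.06,0],0.22],[[-0.007,-0.09,0],0.33],[[-0.01,-0.12,0],0.44],[[-0.012,-0.15,0],0.55],[[-0.014,-0.18,0],0.66],[[-0.016,-0.21,0],0.77],[[-0.018,-0.24,0],0.88]])

```text
clock: 9.12
eef_pos: [539.4, 121.3, 202.6]
eef_rot: [-3.139, -0.001, 2.072]
wrist_force: [1.0, -0.5, -0.3]
finger_gap: 5.8
```

```bash
python3 -c "
from h import *
plan(530,20,205,1.642)
"
```

```text
clk 9.1 at [539.4 121.3 202.6] yaw 2.072 gap 5.8 F [ 1.  -0.5 -0.3] -> shift [-0.0843 -0.057  -0.0024] turn 0.4305 (or 6.714 -5.853) q6 -0.03
```

Call:
send_rows(commands=[[[-0.02,-0.015,0],0.1],[[-0.04,-0.03,0],0.2],[[-0.06,-0.045,0],0.3],[[-0.075,-0.055,0],0.38],[[-0.084,-0.057,-0.002],0.43],[[-0.084,-0.057,-0.002],0.43],[[-0.084,-0.057,-0.002],0.43],[[-0.084,-0.057,-0.002],0.43]])

```text
clock: 9.78
eef_pos: [531.1, 22.3, 205.6]
eef_rot: [-3.14, -0.0, 1.65]
wrist_force: [0.2, -0.9, 0.2]
finger_gap: 5.7
```

```bash
python3 -c "
from h import *
im,st=snap('wrist','w5')
crop(im,0,0,512,384,1.5,'w5c')
plan(530,20,205,1.642,st)
crop(im,120,60,270,220,4.5,'w5d')
"
```

```text
clk 9.8 at [531.1  22.3 205.6] yaw 1.650 gap 5.7 F [ 0.2 -0.9  0.2] -> shift [-0.0022 -0.0013  0.0006] turn 0.0081 (or 6.291 -6.275) q6 -0.03
```

View pics/w5c.png

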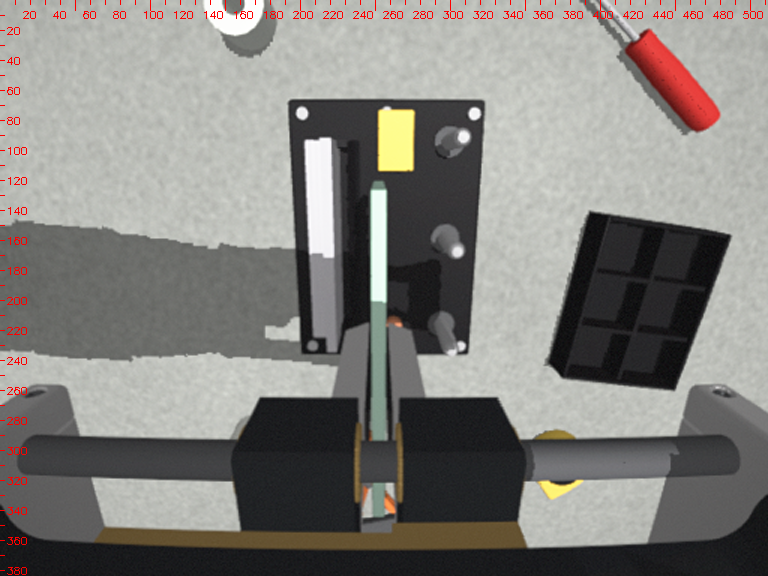

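View pics/w5d.png

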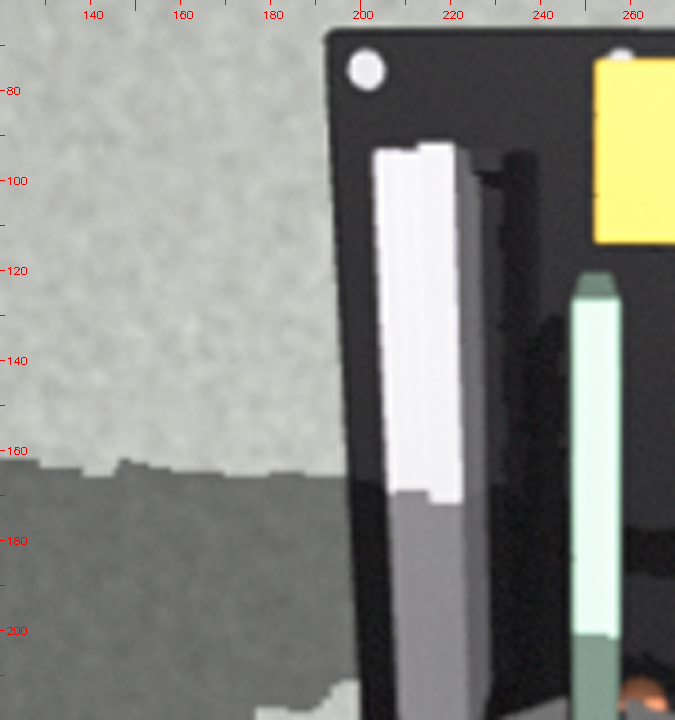

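```bash
cat > m.py <<'E'
from h import *
E
python3 -c "
from h import *
st=dict(eef_pos=np.array([531.1,22.3,205.6]),eef_rot=np.array([-3.14,0,1.65]))
st=manip.read_state();print(st['eef_pos'],st['eef_rot'])
im=cv2.imread('pics/w5.png'); crop(im,190,190,240,250,9,'w5e')
print('edge',at('wrist',[(220.7,92),(222.4,170)],78,st))
pp=at('wrist',[(308.7,90.7),(304.7,167.3),(300.7,234)],74,st);print(pp,np.diff(pp,axis=0), np.linalg.norm(np.diff(pp,axis=0),axis=1))
"
```

```text
[531.23842382  22.38697983 205.83034996] [-3.14036180e+00 -2.55593523e-04  1.65010494e+00]
edge [[489.5970039  120.77616385  78.        ]
 [495.73529176  35.1893535   78.        ]]
[[584.58154784 129.9713392   74.        ]
 [591.12294074  45.11479522  74.        ]
 [597.45279234 -40.0894145   74.        ]] [[  6.5413929  -84.85654398   0.        ]
 [  6.32985159 -85.20420971   0.        ]] [85.10830087 85.43900968]
```

View pics/w5e.png

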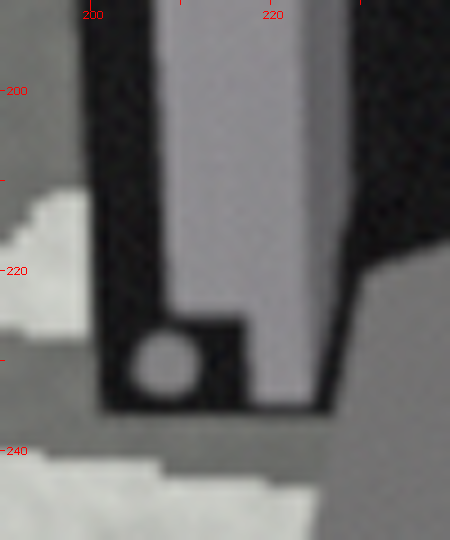

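```bash
python3 -c "
from h import *
st=manip.read_state()
R=Ro.from_euler('xyz',st['eef_rot']).as_matrix()
b=at('wrist',[(252.4,126),(252.6,200)],st['eef_pos'][2]+29.4,st); print('board in tool',(b-st['eef_pos'])@R)
e=at('wrist',[(220.7,92),(224.8,234.7)],78,st);print(e,np.linalg.norm(e[0]-e[1]),np.arctan2(*(e[0]-e[1])[[1,0]]))
c=e.mean(0);u=(e[0]-e[1]);u/=np.linalg.norm(u);n=np.array([u[1],-u[0],0]);print('n',n)
s=c+n*4.5; print('slot c',s)
p=at('wrist',[(304.7,167.3)],74,st)[0]; print('post2 in slot frame',(p-s)@n,(p-s)@u)
for k in (0,3): q=s+n*k; plan(q[0],q[1],205,1.645,st)
"
```

```text
board in tool [[ 74.20452612   0.46002698 -29.38162325]
 [ 32.03524617   0.55393457 -29.39251704]]
[[489.5970039  120.77616385  78.        ]
 [502.61367311 -46.59721369  78.        ]] 167.8787693183901 1.648410351794741
n [0.99698954 0.07753612 0.        ]
slot c [500.59179145  37.43838764  78.        ]
post2 in slot frame 90.85380807777761 0.6338635954698402
clk 9.8 at [531.2  22.4 205.8] yaw 1.650 gap 5.9 F [-0.7  0.1 -1.1] -> shift [ 0.0174 -0.0294  0.0009] turn 0.0051 (or 6.288 -6.278) q6 0.00
clk 9.8 at [531.2  22.4 205.8] yaw 1.650 gap 5.9 F [-0.7  0.1 -1.1] -> shift [ 0.0174 -0.0264  0.0009] turn 0.0051 (or 6.288 -6.278) q6 0.00
```

Call:
send_rows(commands=[[[0.01,-0.015,0],0.005],[[0.018,-0.027,0.02],0.005],[[0.018,-0.027,0.04],0.005],[[0.018,-0.027,0.06],0.005],[[0.018,-0.027,0.06],0.005],[[0.018,-0.027,0.06],0.005],[[0.018,-0.027,0.06],0.005],[[0.018,-0.027,0.06],0.005]])

```text
clock: 10.5
eef_pos: [503.8, 37.7, 147.8]
eef_rot: [3.14, 0.0, 1.643]
wrist_force: [0.3, -0.7, -0.8]
finger_gap: 6.1
```

```bash
python3 -c "
from h import *
im,st=snap('wrist','w6')
crop(im,150,30,350,250,3.4,'w6c')
plan(500.6,37.4,100,1.646,st)
"
```

```text
clk 10.5 at [503.8  37.7 147.8] yaw 1.643 gap 6.1 F [ 0.3 -0.7 -0.8] -> shift [-0.     -0.0033  0.0478] turn -0.0027 (or 6.280 -6.286) q6 -0.00
```

View pics/w6c.png

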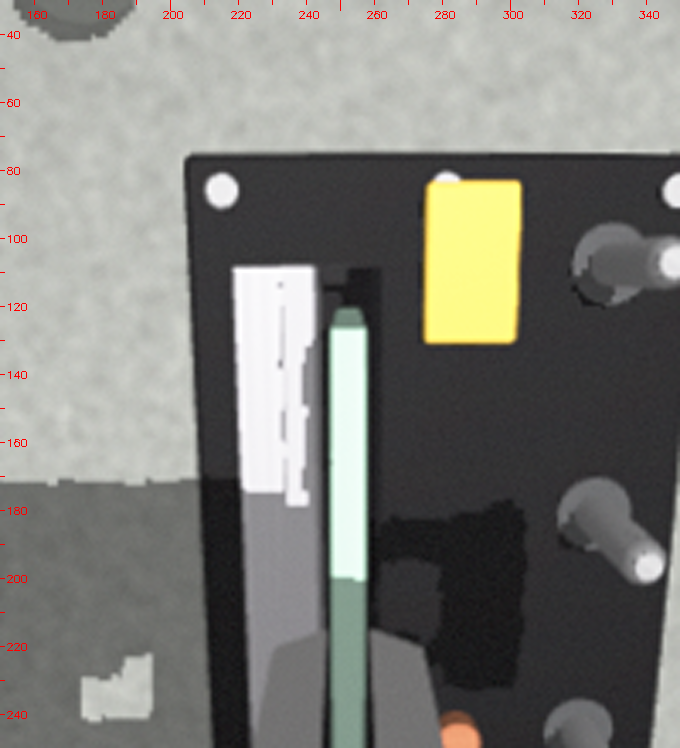

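```bash
python3 -c "
from h import *
st=manip.read_state()
R=Ro.from_euler('xyz',st['eef_rot']).as_matrix()
e=at('wrist',[(242.6,108),(244.5,205)],78,st);print(e,np.arctan2(*(e[0]-e[1])[[1,0]])); print((e-st['eef_pos'])@R)
b=at('wrist',[(252.3,126),(252.5,200)],st['eef_pos'][2]+29.4,st); print('board in tool',(b-st['eef_pos'])@R)
"
```

```text
[[489.64533651 121.03968208  78.        ]
 [497.12715107  30.55049144  78.        ]] 1.6532905430882605
[[84.24558747 -8.16237786 69.67636947]
 [-6.54769127 -7.23957434 69.6882545 ]]
board in tool [[ 74.20724087   0.39653925 -29.40783866]
 [ 32.04000703   0.48613541 -29.40288333]]
```

Call:
send_rows(commands=[[[0,-0.001,0.01],-0.006],[[0,-0.001,0.025],-0.006],[[0,-0.0015,0.035],-0.006],[[0,-0.0015,0.043],-0.006],[[0,-0.002,0.048],-0.006],[[0,-0.002,0.052],-0.006],[[0,-0.002,0.052],-0.006],[[0,-0.002,0.052],-0.006]])

```text
clock: 11.22
eef_pos: [501.4, 37.4, 94.8]
eef_rot: [3.141, 0.0, 1.649]
wrist_force: [0.3, 0.5, -0.3]
finger_gap: 6.1
```

```bash
python3 -c "
from h import *
im,st=snap('wrist','w7')
crop(im,150,30,350,250,3.4,'w7c')
plan(500.6,37.4,80,1.648,st)
"
```

```text
clk 11.2 at [501.4  37.4  94.8] yaw 1.649 gap 6.1 F [ 0.3  0.5 -0.3] -> shift [ 0.0001 -0.0008  0.0148] turn 0.0008 (or 6.284 -6.282) q6 -0.00
```

View pics/w7c.png

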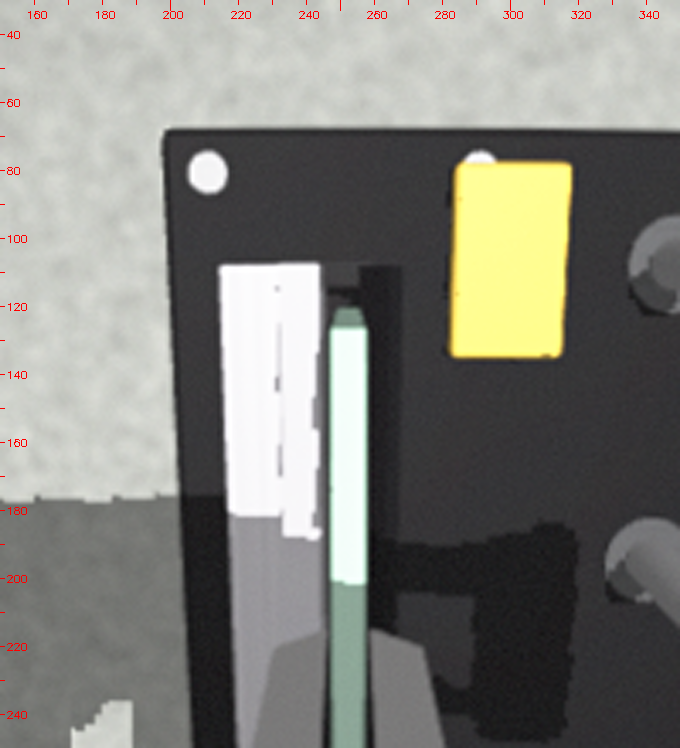

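Call:
send_rows(commands=[[[0,-0.0005,0.003],0],[[0,-0.0008,0.006],0],[[0,-0.0008,0.009],0],[[0,-0.0008,0.012],0],[[0,-0.0008,0.012],0],[[0,-0.0008,0.012],0],[[0,-0.0008,0.012],0],[[0,-0.0008,0.012],0]])

```text
clock: 11.93
eef_pos: [500.5, 37.3, 82.7]
eef_rot: [3.141, 0.0, 1.649]
wrist_force: [0.2, -0.5, -1.2]
finger_gap: 5.8
```

```bash
python3 -c "
from h import *
im,st=snap('wrist','w8')
crop(im,200,80,300,250,4,'w8c')
plan(500.6,37.4,80,1.648,st)
crop(snap('side','s8')[0],150,130,300,270,4,'s8c')
"
```

```text
clk 11.9 at [500.5  37.3  82.7] yaw 1.649 gap 5.8 F [ 0.2 -0.5 -1.2] -> shift [0.0001 0.0001 0.0027] turn 0.0008 (or 6.284 -6.282) q6 -0.00
```

View pics/w8c.png

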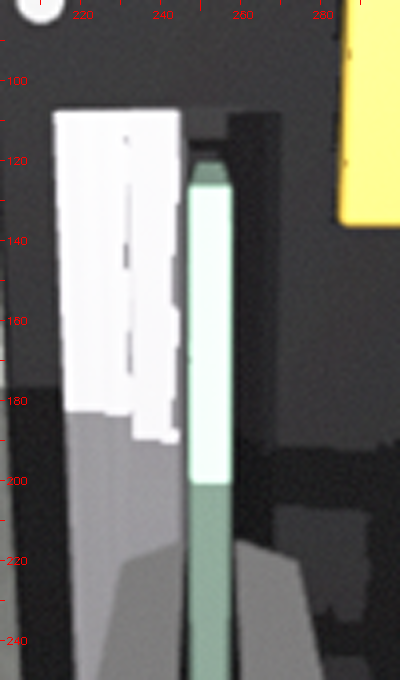

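View pics/s8c.png

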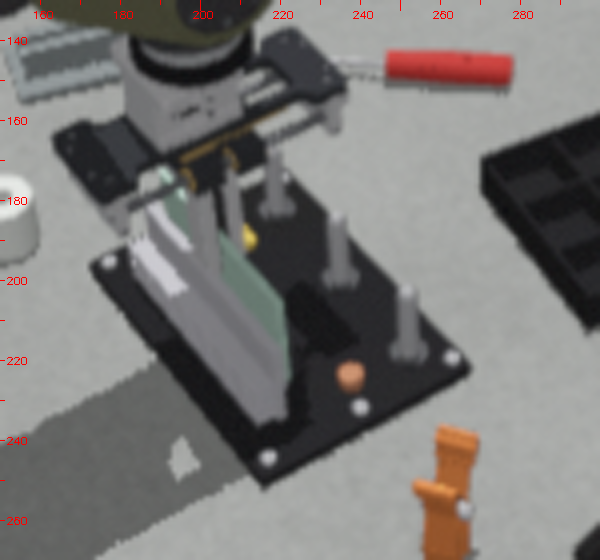

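Call:
send_rows(commands=[[[0,0,0],0],[[0,0,0],0],[[0,0,0],0],[[0,0,0],0],[[0,0,0],0],[[0,0,0],0],[[0,0,0],0],[[0,0,0],0]], hand=0.57)

```text
clock: 12.7
eef_pos: [500.4, 37.3, 82.6]
eef_rot: [3.142, -0.0, 1.649]
wrist_force: [-0.7, 0.2, 0.0]
finger_gap: 20.2
```

```bash
python3 -c "
from h import *
im,st=snap('wrist','w9')
crop(im,200,80,300,250,4,'w9c')
plan(500.6,37.4,80,1.648,st)
"
```

```text
clk 12.7 at [500.4  37.3  82.6] yaw 1.649 gap 20.2 F [-0.7  0.2  0. ] -> shift [0.0001 0.0002 0.0026] turn 0.0008 (or 6.284 -6.282) q6 -0.00
```

View pics/w9c.png

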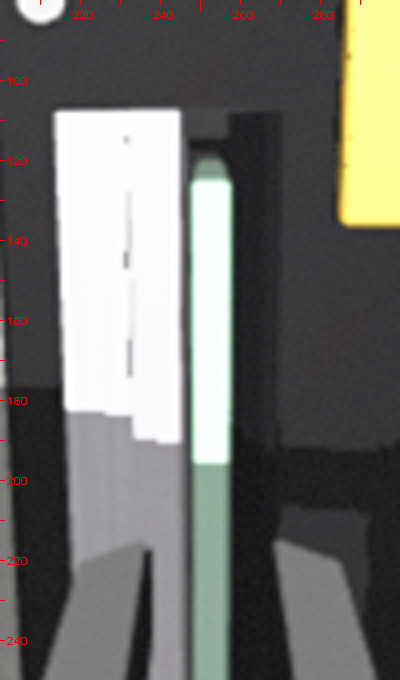

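```bash
python3 -c "
from h import *
st=manip.read_state()
R=Ro.from_euler('xyz',st['eef_rot']).as_matrix()
for z in (96,100,104,112): print(z,[proj('wrist',st['eef_pos']+R@np.array([x,y,st['eef_pos'][2]-z]),st).round(1) for x,y in ((74.2,-2.6),(74.2,3.4))])
"
```

```text
96 [array([[247.3, 124.5]]), array([[257.3, 124.5]])]
100 [array([[247.1, 124.8]]), array([[257.4, 124.8]])]
104 [array([[247. , 125.2]]), array([[257.6, 125.2]])]
112 [array([[246.7, 126. ]]), array([[257.8, 126. ]])]
```

Call:
send_rows(commands=[[[0,0,-0.01],0],[[0,0,-0.025],0],[[0,0,-0.025],0],[[0,0,-0.025],0],[[0,0,-0.025],0],[[0,0,-0.025],0],[[0,0,-0.025],0],[[0,0,-0.025],0]])

```text
clock: 13.42
eef_pos: [500.2, 37.3, 107.2]
eef_rot: [-3.141, -0.0, 1.649]
wrist_force: [-0.2, -0.3, -0.2]
finger_gap: 20.3
```

Call:
send_rows(commands=[[[0,0,0],0],[[0,0,0],0],[[0,0,0],0],[[0,0,0],0],[[0,0,0],0],[[0,0,0.004],0],[[0,0,0.008],0],[[0,0,0.01],0]], hand=1)

```text
clock: 14.08
eef_pos: [500.2, 37.3, 96.9]
eef_rot: [-3.141, -0.0, 1.649]
wrist_force: [-0.6, 0.3, -0.5]
finger_gap: 0.6
```

Call:
send_rows(commands=[[[0,0,0.001],0],[[0,0,0.002],0],[[0,0,0.003],0],[[0,0,0.003],0],[[0,0,0.003],0],[[0,0,0.003],0],[[0,0,0.003],0],[[0,0,0.003],0]])

```text
clock: 14.75
eef_pos: [501.6, 37.4, 96.2]
eef_rot: [3.138, 0.0, 1.649]
wrist_force: [-1.2, 0.2, 14.1]
finger_gap: 0.5
```

Call:
send_rows(commands=[[[0,0,-0.02],0],[[0,0,-0.05],0],[[0,0,-0.08],0],[[0.04,-0.02,-0.08],0],[[0.08,-0.04,-0.08],0],[[0.12,-0.06,-0.08],0],[[0.15,-0.08,-0.08],0],[[0.17,-0.1,-0.08],0]], hand=-0.6)

```text
clock: 15.42
eef_pos: [386.0, 201.0, 174.6]
eef_rot: [3.141, -0.0, 1.65]
wrist_force: [-0.4, 0.3, 0.2]
finger_gap: 50.3
```

```bash
python3 -c "
from h import *
im,st=snap('wrist','w10')
crop(im,0,0,512,384,1.5,'w10c')
plan(405,209,150,1.645,st)
"
```

```text
clk 15.4 at [386.  201.  174.6] yaw 1.650 gap 50.3 F [-0.4  0.3  0.2] -> shift [0.0065 0.0196 0.0246] turn 0.0045 (or 6.288 -6.279) q6 0.40
```

View pics/w10c.png

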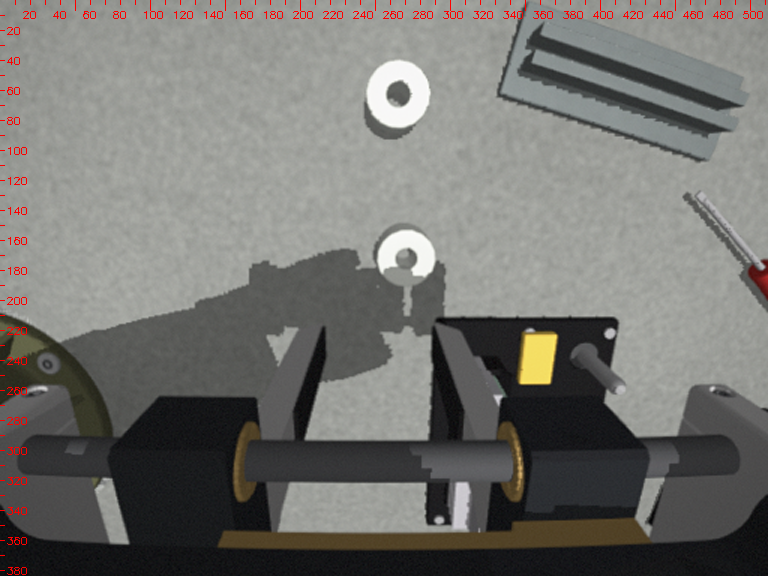

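```bash
python3 -c "
from h import *
st=manip.read_state()
im=cv2.imread('pics/w10.png').astype(int)
m=((im.min(2)>215)).astype(np.uint8)
n,l,s,c=cv2.connectedComponentsWithStats(m)
for i in range(1,n):
    if s[i,4]>100: print(s[i],c[i])
p=at('wrist',[(270.7,171.5),(265.3,62.5)],44,st);print(p)
plan(p[0][0],p[0][1],120,1.645,st)
"
```

```text
[ 245   40   42   45 1202] [265.140599   62.0765391]
[252 154  38  30 660] [271.55151515 167.24545455]
[[403.7285597  217.75268657  44.        ]
 [386.60204392 334.92717581  44.        ]]
clk 15.5 at [383.1 202.8 174.5] yaw 1.651 gap 54.1 F [-0.4 -0.   0.7] -> shift [0.0132 0.0218 0.0545] turn 0.0062 (or 6.289 -6.277) q6 0.42
```

Call:
send_rows(commands=[[[0.005,0.01,0.02],0.006],[[0.01,0.022,0.04],0.006],[[0.01,0.022,0.054],0.006],[[0.01,0.022,0.054],0.006],[[0.01,0.022,0.054],0.006],[[0.01,0.022,0.054],0.006],[[0.01,0.022,0.054],0.006],[[0.01,0.022,0.054],0.006]])

```text
clock: 16.13
eef_pos: [409.0, 210.7, 121.5]
eef_rot: [3.14, -0.001, 1.643]
wrist_force: [0.7, 0.1, 0.7]
finger_gap: 75.0
```

```bash
python3 -c "
from h import *
im,st=snap('wrist','w11')
crop(im,160,100,360,300,3.5,'w11c')
plan(405,213,30,1.645,st)
"
```

```text
clk 16.1 at [409.  210.7 121.5] yaw 1.643 gap 75.0 F [0.7 0.1 0.7] -> shift [ 0.0025 -0.0039  0.0915] turn -0.0023 (or 6.281 -6.286) q6 0.41
```

View pics/w11c.png

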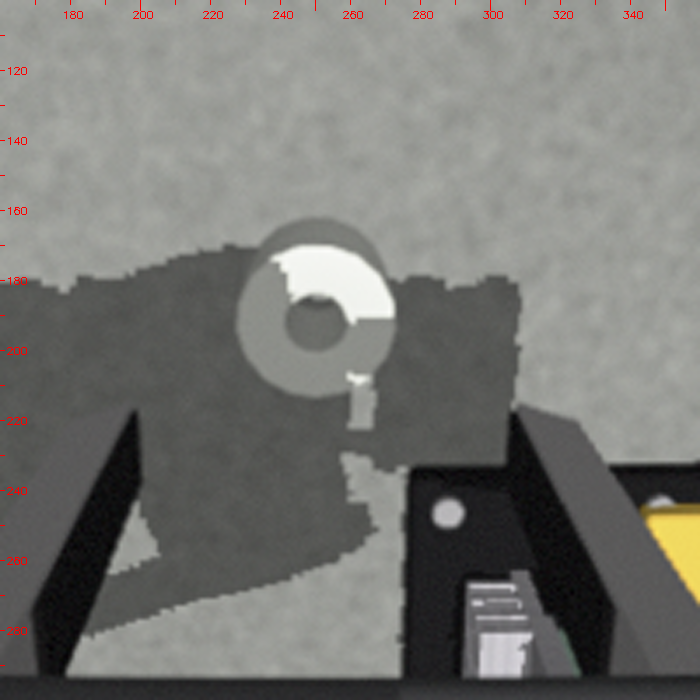

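```bash
python3 -c "
from h import *
st=manip.read_state();print(st['eef_pos'],st['eef_rot'])
p=at('wrist',[(249.8,191.4)],44,st);print(p)
plan(p[0][0],p[0][1],28,1.645,st)
"
```

```text
[408.88351654 210.68417037 121.3548863 ] [ 3.14038229e+00 -4.13837012e-04  1.64263488e+00]
[[406.51040555 215.51095819  44.        ]]
clk 16.2 at [408.9 210.7 121.4] yaw 1.643 gap 74.9 F [ 0.6 -0.3 -0.6] -> shift [ 0.0049 -0.0021  0.0934] turn -0.0024 (or 6.281 -6.286) q6 0.41
```

Call:
send_rows(commands=[[[0.005,-0.0025,0.02],-0.002],[[0.005,-0.0025,0.04],-0.002],[[0.005,-0.0025,0.06],-0.002],[[0.005,-0.0025,0.08],-0.002],[[0.005,-0.0025,0.095],-0.002],[[0.005,-0.0025,0.1],-0.002],[[0.005,-0.0025,0.1],-0.002],[[0.005,-0.0025,0.1],-0.002]])

```text
clock: 16.85
eef_pos: [406.2, 215.6, 21.4]
eef_rot: [3.141, -0.0, 1.645]
wrist_force: [1.1, 0.1, 0.4]
finger_gap: 74.8
```

Call:
send_rows(commands=[[[0,0,0],0],[[0,0,0],0],[[0,0,0],0],[[0,0,0],0],[[0,0,0],0],[[0,0,0],0],[[0,0,0],0],[[0,0,0],0]], hand=1, force=15)

```text
clock: 17.52
eef_pos: [406.0, 215.6, 20.9]
eef_rot: [3.141, -0.0, 1.645]
wrist_force: [-1.2, -1.2, 4.8]
finger_gap: 46.4
```

```bash
python3 -c "
from h import *
im,st=snap('wrist','w12')
crop(im,160,100,360,300,3.5,'w12c')
plan(405,213,30,1.645,st)
"
```

```text
clk 17.5 at [406.  215.6  20.9] yaw 1.645 gap 46.4 F [-1.2 -1.2  4.8] -> shift [-0.0025 -0.0012 -0.0091] turn -0.0001 (or 6.283 -6.283) q6 0.41
```

View pics/w12c.png

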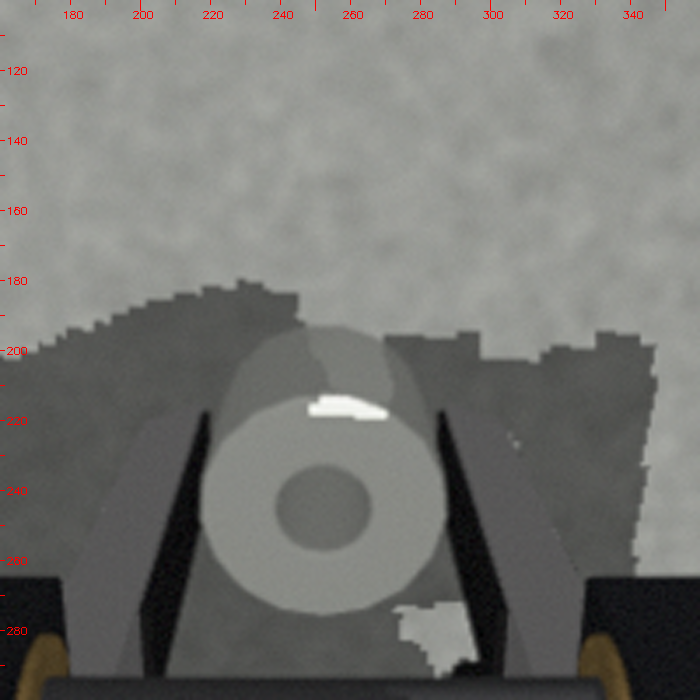

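```bash
python3 -c "
from h import *
st=manip.read_state()
R=Ro.from_euler('xyz',st['eef_rot']).as_matrix()
p=at('wrist',[(251.5,245),(251.5,244.2)],44,st);print((p-st['eef_pos'])@R)
plan(584.6,130,160,1.645,st)
"
```

```text
[[ -0.45560923  -0.15925265 -23.07382142]
 [  0.11323351  -0.15841222 -23.07372212]]
clk 17.6 at [406.  215.6  20.9] yaw 1.645 gap 46.4 F [-1.2 -0.1  6.2] -> shift [-0.0985  0.1719 -0.139 ] turn -0.0001 (or 6.283 -6.283) q6 0.14
```

Call:
send_rows(commands=[[[0,0,-0.02],0],[[0,0,-0.06],0],[[0,0,-0.1],0],[[-0.02,0.03,-0.135],0],[[-0.05,0.065,-0.139],0],[[-0.08,0.1,-0.139],0],[[-0.11,0.135,-0.139],0],[[-0.14,0.165,-0.139],0]])

```text
clock: 18.23
eef_pos: [565.9, 100.0, 159.6]
eef_rot: [3.141, -0.0, 1.645]
wrist_force: [0.4, 1.6, -0.7]
finger_gap: 46.1
```

Call:
send_rows(commands=[[[-0.01,0.007,0],0],[[-0.01,0.007,0],0],[[-0.01,0.007,0],0],[[-0.01,0.007,0],0],[[-0.01,0.007,0],0],[[-0.01,0.007,0],0],[[-0.01,0.007,0],0],[[-0.01,0.007,0],0]])

```text
clock: 18.9
eef_pos: [572.0, 92.3, 159.7]
eef_rot: [3.141, -0.0, 1.646]
wrist_force: [0.1, -0.4, 0.2]
finger_gap: 46.4
```

```bash
python3 -c "
from h import *
im,st=snap('wrist','w13')
crop(im,130,50,380,300,3,'w13c')
plan(584.6,130,160,1.645,st)
"
```

```text
clk 18.9 at [572.   92.3 159.7] yaw 1.646 gap 46.4 F [ 0.1 -0.4  0.2] -> shift [ 0.0366  0.0154 -0.0002] turn 0.0005 (or 6.284 -6.283) q6 0.14
```

View pics/w13c.png

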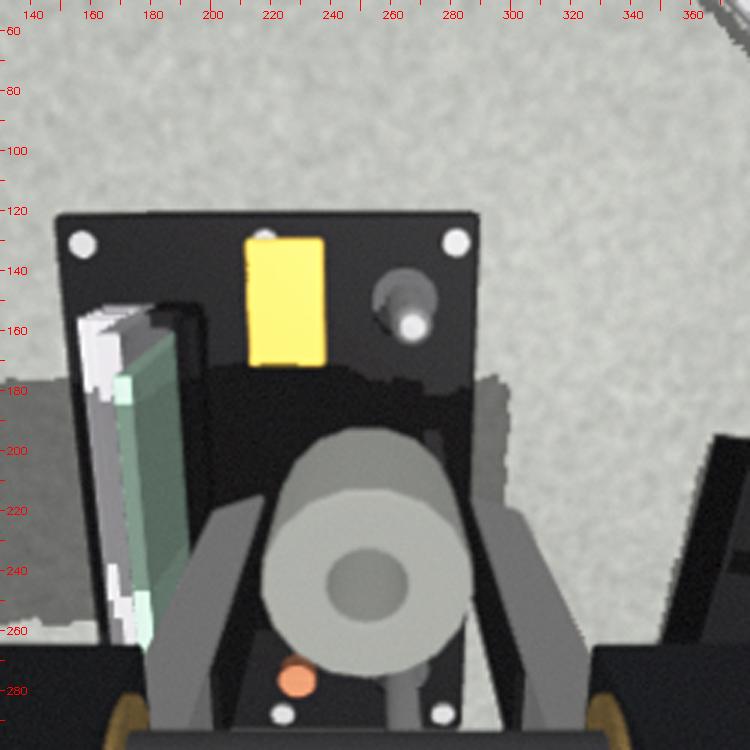

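```bash
python3 -c "
from h import *
st=manip.read_state()
p=at('wrist',[(267.2,158.8)],74,st);print(p)
R=Ro.from_euler('xyz',st['eef_rot']).as_matrix();print((p-st['eef_pos'])@R)
"
```

```text
[[584.4166594  129.24789415  74.        ]]
[[36.01070295 15.07565143 85.68050182]]
```

Call:
send_rows(commands=[[[0.018,0.0075,0.0],0],[[0.036,0.0149,0.01],0],[[0.036,0.0149,0.03],0],[[0.036,0.0149,0.05],0],[[0.036,0.0149,0.058],0],[[0.036,0.0149,0.058],0],[[0.036,0.0149,0.058],0],[[0.036,0.0149,0.058],0]])

```text
clock: 19.62
eef_pos: [585.0, 128.8, 102.9]
eef_rot: [3.14, -0.0, 1.645]
wrist_force: [-1.0, -0.1, -0.5]
finger_gap: 46.0
```

```bash
python3 -c "
from h import *
im,st=snap('wrist','w14')
crop(im,160,100,360,300,3.5,'w14c')
plan(584.4,129.3,90,1.645,st)
"
```

```text
clk 19.6 at [585.  128.8 102.9] yaw 1.645 gap 46.0 F [-1.  -0.1 -0.5] -> shift [ 0.0005 -0.0006  0.0129] turn -0.0004 (or 6.283 -6.284) q6 0.14
```

View pics/w14c.png

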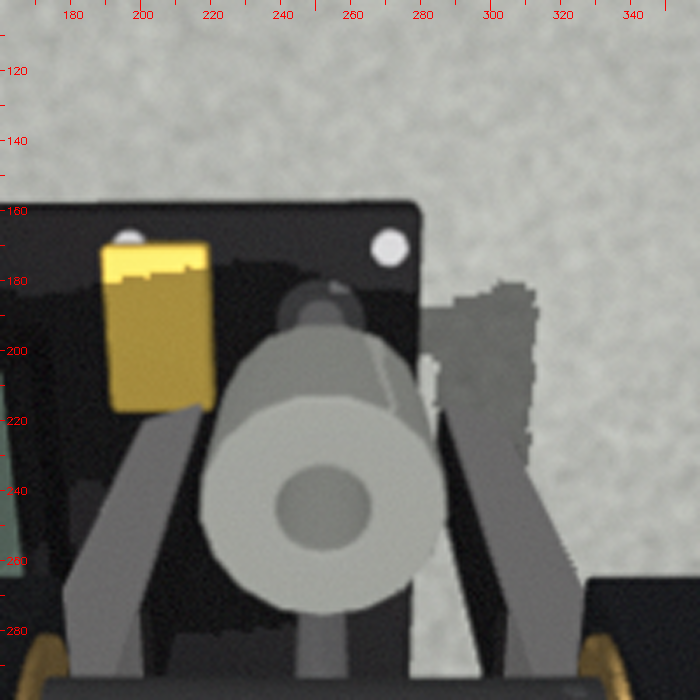

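Post base flange is centred at column ~251.5, exactly under the sleeve. Descend onto the post.

Call:
send_rows(commands=[[[0.0005,-0.0006,0.006],0],[[0.0005,-0.0006,0.012],0],[[0.0005,-0.0006,0.018],0],[[0.0005,-0.0006,0.024],0],[[0.0005,-0.0006,0.028],0],[[0.0005,-0.0006,0.028],0],[[0.0005,-0.0006,0.028],0],[[0.0005,-0.0006,0.028],0]])

```text
clock: 20.33
eef_pos: [584.0, 129.3, 73.7]
eef_rot: [3.141, -0.0, 1.645]
wrist_force: [0.7, -0.0, -0.0]
finger_gap: 46.4
```

Call:
send_rows(commands=[[[0,0,0.008],0],[[0,0,0.016],0],[[0,0,0.024],0],[[0,0,0.032],0],[[0,0,0.038],0],[[0,0,0.04],0],[[0,0,0.04],0],[[0,0,0.04],0]])

```text
clock: 21.0
eef_pos: [583.8, 129.3, 33.3]
eef_rot: [-3.141, 0.0, 1.645]
wrist_force: [-0.1, 0.3, -1.5]
finger_gap: 45.9
```

```bash
python3 -c "
from h import *
plan(584.4,129.3,90,1.645)
"
```

```text
clk 21.0 at [583.8 129.3  33.3] yaw 1.645 gap 45.9 F [-0.1  0.3 -1.5] -> shift [-0.0001  0.0006 -0.0567] turn -0.0002 (or 6.283 -6.283) q6 0.14
```

Call:
send_rows(commands=[[[0,0,0],0],[[0,0,0],0],[[0,0,0],0],[[0,0,-0.01],0],[[0,0,-0.04],0],[[0,0,-0.08],0],[[0,0,-0.11],0],[[0,0,-0.13],0]], hand=-0.5)

```text
clock: 21.67
eef_pos: [584.6, 129.5, 168.1]
eef_rot: [3.137, -0.0, 1.645]
wrist_force: [-0.1, 0.0, -0.3]
finger_gap: 70.2
```

```bash
python3 -c "
from h import *
im,st=snap('wrist','w15')
plan(389,333,125,1.645,st)
crop(im,100,100,400,300,2.5,'w15c')
"
```

```text
clk 21.7 at [584.6 129.5 168.1] yaw 1.645 gap 70.2 F [-0.1  0.  -0.3] -> shift [ 0.2174 -0.1802  0.0424] turn -0.0002 (or 6.283 -6.283) q6 0.63
```

View pics/w15c.png

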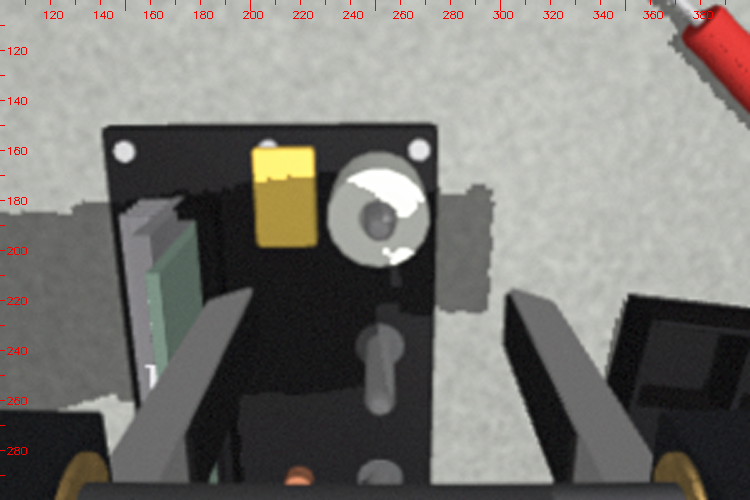

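Sleeve is down on post 3 (ring at ~(250,187)). Next sleeve1.

Call:
send_rows(commands=[[[0.03,-0.025,0],0],[[0.06,-0.05,0],0],[[0.09,-0.075,0.0],0],[[0.12,-0.1,0.0],0],[[0.15,-0.125,0.01],0],[[0.18,-0.15,0.03],0],[[0.205,-0.17,0.04],0],[[0.217,-0.18,0.042],0]])

```text
clock: 22.38
eef_pos: [385.1, 334.1, 120.3]
eef_rot: [-3.14, 0.001, 1.647]
wrist_force: [0.3, -0.1, -0.0]
finger_gap: 70.7
```

Call:
send_rows(commands=[[[0,0,0],0],[[0,0,0],0],[[0,0,0],0],[[0,0,0],0],[[0,0,0],0],[[0,0,0],0],[[0,0,0],0],[[0,0,0],0]])

```text
clock: 23.05
eef_pos: [388.5, 332.2, 121.6]
eef_rot: [3.142, -0.0, 1.644]
wrist_force: [0.2, 0.5, 0.3]
finger_gap: 70.4
```

```bash
cat > ring.py <<'E'
from h import *
import sys
def ring(tag):
    im,st=snap('wrist',tag)
    crop(im,160,100,360,300,3.5,tag+'c')
    return im,st
im,st=ring(sys.argv[1]); plan(389,333,20,1.645,st)
E
python3 ring.py w16
```

```text
clk 23.1 at [388.5 332.2 121.6] yaw 1.644 gap 70.4 F [0.2 0.5 0.3] -> shift [0.0008 0.0006 0.1016] turn -0.0007 (or 6.282 -6.284) q6 0.63
```

View pics/w16c.png

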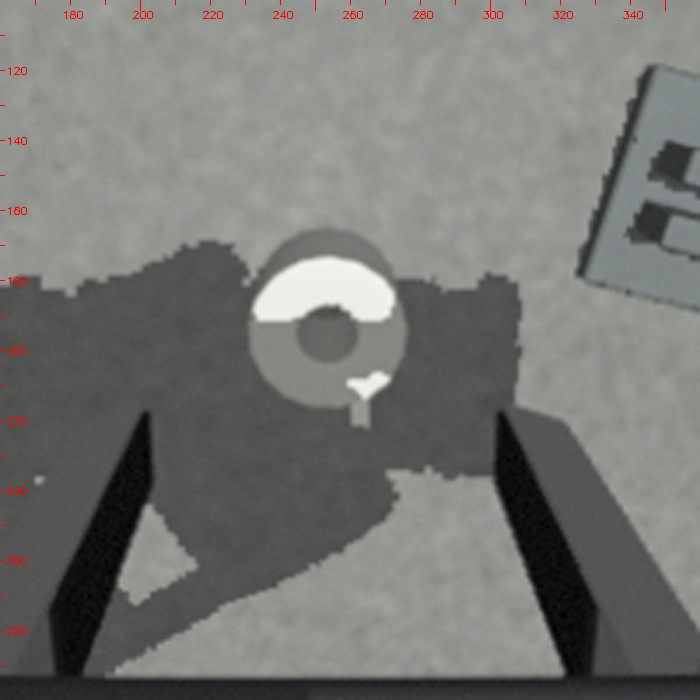

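```bash
python3 -c "
from h import *
p=at('wrist',[(253,194.5)],44);print(p);plan(*p[0][:2],20,1.645)"
```

```text
[[389.3100153  334.00677498  44.        ]]
clk 23.1 at [388.4 332.3 121.6] yaw 1.644 gap 70.8 F [ 0.7  0.2 -0.5] -> shift [0.0017 0.0011 0.1016] turn -0.0005 (or 6.283 -6.284) q6 0.63
```

Call:
send_rows(commands=[[[0.0017,0.0006,0.02],0],[[0.0017,0.0006,0.04],0],[[0.0017,0.0006,0.06],0],[[0.0017,0.0006,0.08],0],[[0.0017,0.0006,0.095],0],[[0.0017,0.0006,0.1],0],[[0.0017,0.0006,0.1],0],[[0.0017,0.0006,0.1],0]])

```text
clock: 23.77
eef_pos: [389.0, 334.3, 22.1]
eef_rot: [3.141, -0.0, 1.645]
wrist_force: [-0.4, 0.0, 0.3]
finger_gap: 70.6
```

Call:
send_rows(commands=[[[0,0,0],0],[[0,0,0],0],[[0,0,0],0],[[0,0,0],0],[[0,0,0],0],[[0,0,0],0],[[0,0,0],0],[[0,0,0],0]], hand=1, force=15)

```text
clock: 24.43
eef_pos: [388.9, 334.3, 22.0]
eef_rot: [3.141, -0.0, 1.645]
wrist_force: [-0.8, -1.1, 6.0]
finger_gap: 46.8
```

```bash
python3 ring.py w17; python3 -c "
from h import *
plan(581,100,165,1.645)"
```

```text
clk 24.4 at [388.9 334.3  22. ] yaw 1.645 gap 46.8 F [-0.8 -1.1  6. ] -> shift [-0.0013 -0.      0.002 ] turn -0.0002 (or 6.283 -6.283) q6 0.63
clk 24.5 at [389.  334.3  22. ] yaw 1.645 gap 46.6 F [-0.7 -0.2  4.8] -> shift [-0.2478  0.1743 -0.143 ] turn -0.0002 (or 6.283 -6.283) q6 0.10
```

View pics/w17c.png

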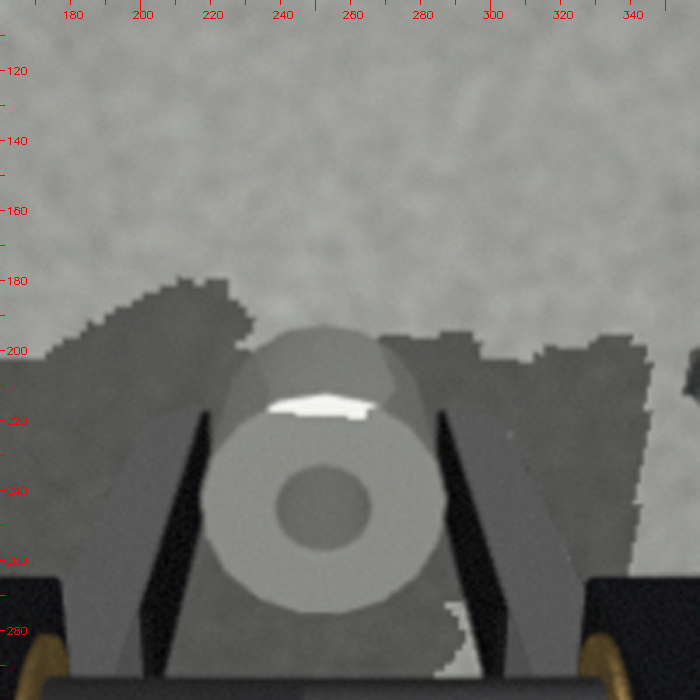

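Call:
send_rows(commands=[[[0,0,-0.03],0],[[0,0,-0.07],0],[[0,0,-0.11],0],[[-0.03,0.02,-0.143],0],[[-0.065,0.04,-0.143],0],[[-0.1,0.06,-0.143],0],[[-0.135,0.08,-0.143],0],[[-0.17,0.1,-0.143],0]])

```text
clock: 25.15
eef_pos: [501.6, 170.4, 164.7]
eef_rot: [3.141, -0.0, 1.645]
wrist_force: [0.3, 0.8, -0.9]
finger_gap: 46.1
```

```bash
python3 -c "
from h import *
plan(590.4,44.7,160,1.645)"
```

```text
clk 25.1 at [501.6 170.4 164.7] yaw 1.645 gap 46.1 F [ 0.3  0.8 -0.9] -> shift [-0.1319  0.0792  0.0047] turn 0.0002 (or 6.283 -6.283) q6 0.00
```

Call:
send_rows(commands=[[[-0.03,0.02,0],0],[[-0.06,0.04,0],0],[[-0.09,0.055,0],0],[[-0.115,0.07,0],0],[[-0.125,0.0785,0],0],[[-0.125,0.0785,0],0],[[-0.125,0.0785,0],0],[[-0.125,0.0785,0],0]])

```text
clock: 25.82
eef_pos: [587.9, 53.9, 164.3]
eef_rot: [-3.141, -0.0, 1.645]
wrist_force: [-0.0, -0.4, -0.2]
finger_gap: 46.6
```

```bash
python3 ring.py w18; python3 -c "
from h import *
plan(590.4,44.7,104,1.645)"
```

```text
clk 25.8 at [587.9  53.9 164.3] yaw 1.645 gap 46.6 F [-0.  -0.4 -0.2] -> shift [ 0.2931 -0.1775  0.1445] turn 0.0003 (or 6.283 -6.283) q6 0.63
clk 25.9 at [587.9  54.2 164.5] yaw 1.646 gap 46.3 F [-0.  -0.2 -0.5] -> shift [-0.0096  0.0018  0.0605] turn 0.0008 (or 6.284 -6.282) q6 0.00
```

View pics/w18c.png

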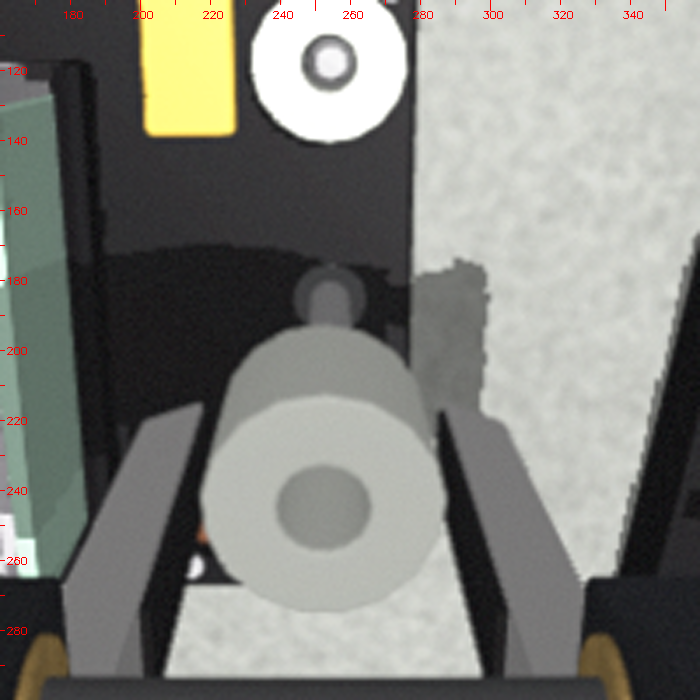

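Call:
send_rows(commands=[[[-0.005,0.0018,0.01],0],[[-0.0096,0.0018,0.02],0],[[-0.0096,0.0018,0.04],0],[[-0.0096,0.0018,0.055],0],[[-0.0096,0.0018,0.06],0],[[-0.0096,0.0018,0.06],0],[[-0.0096,0.0018,0.06],0],[[-0.0096,0.0018,0.06],0]])

```text
clock: 26.53
eef_pos: [591.4, 43.8, 105.4]
eef_rot: [3.14, 0.0, 1.645]
wrist_force: [0.1, 0.3, -1.1]
finger_gap: 46.4
```

```bash
python3 ring.py w19; python3 -c "
from h import *
plan(590.4,44.7,76,1.645)"
```

```text
clk 26.5 at [591.4  43.8 105.4] yaw 1.645 gap 46.4 F [ 0.1  0.3 -1.1] -> shift [ 0.3034 -0.1805  0.0851] turn -0.0001 (or 6.283 -6.283) q6 0.63
clk 26.6 at [591.4  43.8 105.5] yaw 1.645 gap 46.4 F [ 0.2 -0.2 -0.6] -> shift [ 0.0009 -0.001   0.0295] turn -0.0001 (or 6.283 -6.283) q6 0.00
```

View pics/w19c.png

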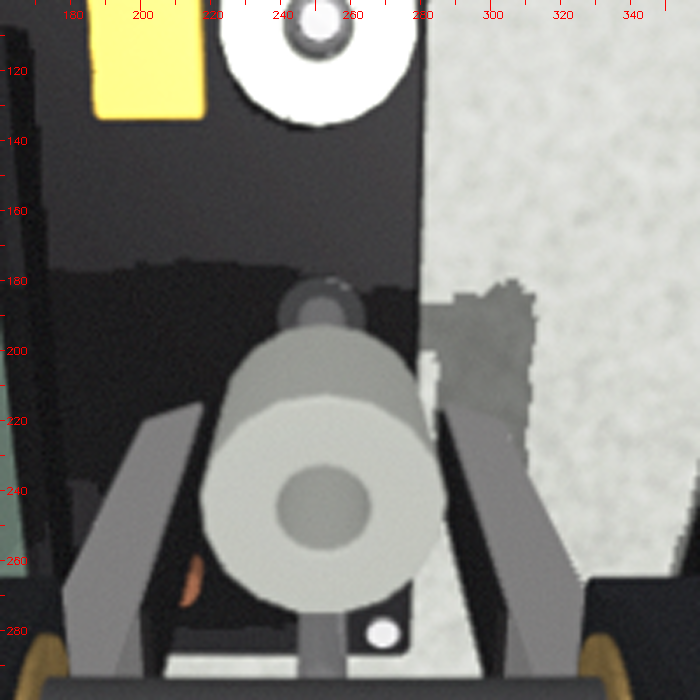

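Call:
send_rows(commands=[[[0.0009,-0.0009,0.008],0],[[0.0009,-0.0009,0.016],0],[[0.0009,-0.0009,0.024],0],[[0.0009,-0.0009,0.03],0],[[0.0009,-0.0009,0.03],0],[[0.0009,-0.0009,0.03],0],[[0.0009,-0.0009,0.03],0],[[0.0009,-0.0009,0.03],0]])

```text
clock: 27.25
eef_pos: [590.1, 44.6, 74.9]
eef_rot: [3.141, 0.0, 1.645]
wrist_force: [0.9, -0.6, -0.6]
finger_gap: 46.3
```

Call:
send_rows(commands=[[[0,0,0.008],0],[[0,0,0.016],0],[[0,0,0.024],0],[[0,0,0.032],0],[[0,0,0.038],0],[[0,0,0.04],0],[[0,0,0.04],0],[[0,0,0.04],0]])

```text
clock: 27.92
eef_pos: [589.9, 44.6, 34.2]
eef_rot: [-3.141, -0.0, 1.645]
wrist_force: [0.1, 1.2, -1.1]
finger_gap: 46.4
```

Call:
send_rows(commands=[[[0,0,0],0],[[0,0,0],0],[[0,0,0],0],[[0,0,-0.01],0],[[0,0,-0.04],0],[[0,0,-0.08],0],[[0,0,-0.11],0],[[0,0,-0.13],0]], hand=-0.5)

```text
clock: 28.58
eef_pos: [590.8, 44.7, 169.1]
eef_rot: [3.137, 0.0, 1.645]
wrist_force: [0.1, -0.6, -0.3]
finger_gap: 70.5
```

```bash
python3 -c "
from h import *
plan(411,-188,125,1.645)
im,st=snap('top','t20');crop(im,180,170,320,280,5,'t20c')"
```

```text
clk 28.6 at [590.8  44.7 169.1] yaw 1.645 gap 70.5 F [ 0.1 -0.6 -0.3] -> shift [-0.2187 -0.1967  0.0433] turn -0.0002 (or 6.283 -6.283) q6 -0.50
```

View pics/t20c.png

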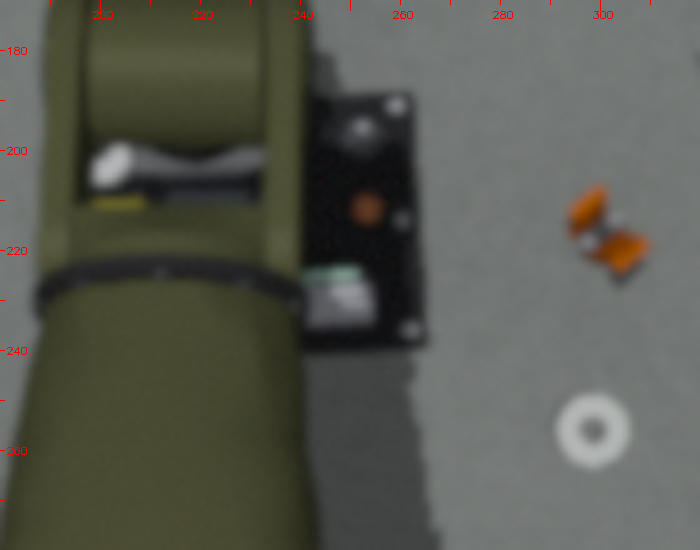

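Call:
send_rows(commands=[[[-0.03,-0.027,0],0],[[-0.06,-0.054,0],0],[[-0.09,-0.08,0],0],[[-0.12,-0.108,0],0],[[-0.15,-0.135,0],0],[[-0.18,-0.162,0.02],0],[[-0.205,-0.185,0.04],0],[[-0.218,-0.196,0.043],0]])

```text
clock: 29.3
eef_pos: [407.5, -188.8, 119.6]
eef_rot: [-3.139, -0.001, 1.643]
wrist_force: [0.2, 0.9, 0.0]
finger_gap: 70.8
```

Call:
send_rows(commands=[[[0,0,0],0],[[0,0,0],0],[[0,0,0],0],[[0,0,0],0],[[0,0,0],0],[[0,0,0],0],[[0,0,0],0],[[0,0,0],0]])

```text
clock: 29.97
eef_pos: [410.9, -187.0, 121.6]
eef_rot: [3.142, 0.0, 1.645]
wrist_force: [0.4, -0.6, 0.8]
finger_gap: 70.7
```

```bash
python3 ring.py w21
```

```text
clk 30.0 at [ 410.9 -187.   121.6] yaw 1.645 gap 70.7 F [ 0.4 -0.6  0.8] -> shift [0.5202 0.0169 0.1016] turn 0.0004 (or 6.284 -6.283) q6 0.63
```

View pics/w21c.png

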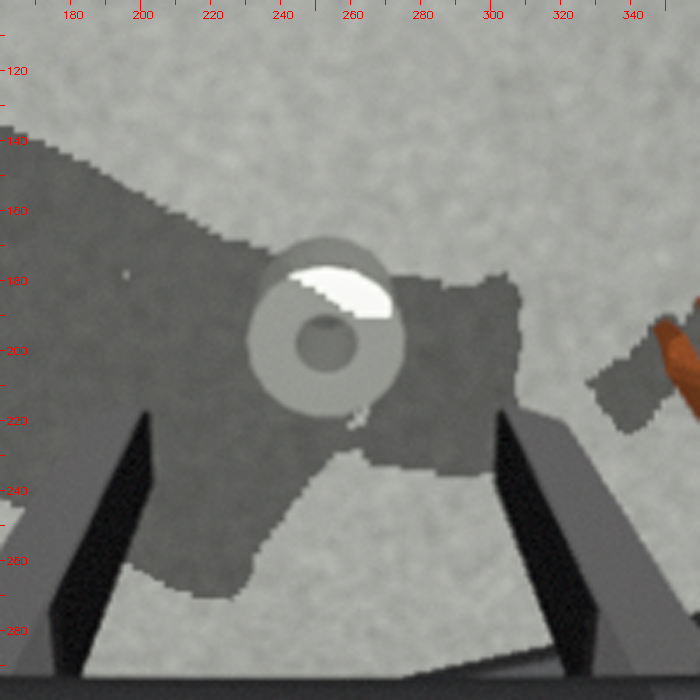

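Call:
send_rows(commands=[[[-0.0009,0.0005,0.02],0],[[-0.0009,0.0005,0.04],0],[[-0.0009,0.0005,0.06],0],[[-0.0009,0.0005,0.08],0],[[-0.0009,0.0005,0.095],0],[[-0.0009,0.0005,0.1],0],[[-0.0009,0.0005,0.1],0],[[-0.0009,0.0005,0.1],0]])

```text
clock: 30.68
eef_pos: [411.5, -188.2, 22.1]
eef_rot: [3.141, 0.0, 1.645]
wrist_force: [0.5, -0.5, 1.1]
finger_gap: 70.6
```

Call:
send_rows(commands=[[[0,0,0],0],[[0,0,0],0],[[0,0,0],0],[[0,0,0],0],[[0,0,0],0],[[0,0,0],0],[[0,0,0],0],[[0,0,0],0]], hand=1)

```text
clock: 31.35
eef_pos: [411.5, -188.2, 22.0]
eef_rot: [3.141, 0.0, 1.645]
wrist_force: [-1.3, 0.8, 6.5]
finger_gap: 45.4
```

```bash
python3 ring.py w22; python3 -c "
from h import *
plan(596.5,-40.1,165,1.645)"
```

```text
clk 31.4 at [ 411.5 -188.2   22. ] yaw 1.645 gap 45.4 F [-1.3  0.8  6.5] -> shift [0.5214 0.0162 0.0018] turn -0.0001 (or 6.283 -6.283) q6 0.63
clk 31.4 at [ 411.5 -188.2   22. ] yaw 1.645 gap 45.4 F [-1.6  0.4  5. ] -> shift [ 0.134   0.1956 -0.143 ] turn -0.0002 (or 6.283 -6.283) q6 -0.14
```

View pics/w22c.png

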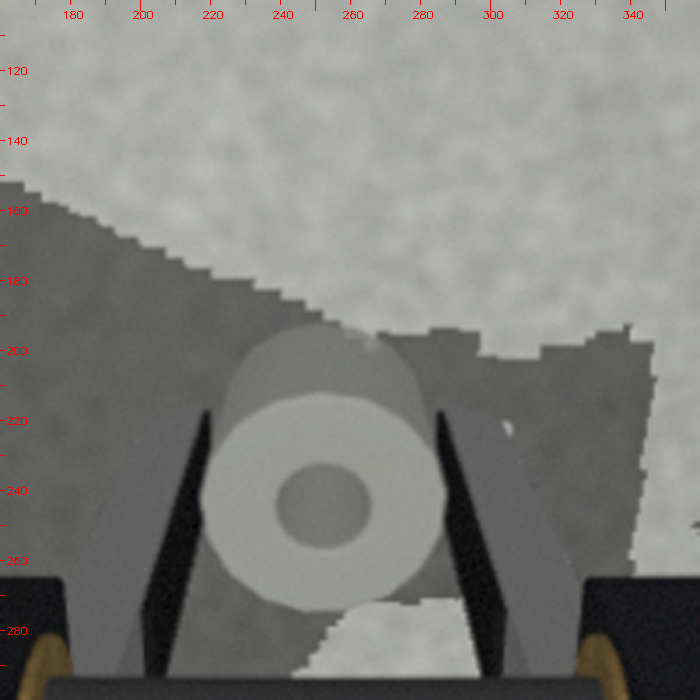

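Call:
send_rows(commands=[[[0,0,-0.03],0],[[0,0,-0.07],0],[[0,0,-0.11],0],[[0.015,0.03,-0.143],0],[[0.04,0.06,-0.143],0],[[0.06,0.09,-0.143],0],[[0.08,0.12,-0.143],0],[[0.1,0.15,-0.143],0]])

```text
clock: 32.07
eef_pos: [554.6, -75.8, 164.6]
eef_rot: [3.141, 0.0, 1.645]
wrist_force: [-0.5, -1.3, -0.1]
finger_gap: 46.0
```

```bash
python3 -c "
from h import *
plan(596.5,-40.1,160,1.645)"
```

```text
clk 32.1 at [554.6 -75.8 164.6] yaw 1.645 gap 46.0 F [-0.5 -1.3 -0.1] -> shift [0.0325 0.0445 0.0046] turn -0.0001 (or 6.283 -6.283) q6 -0.14
```

Call:
send_rows(commands=[[[0.015,0.02,0],0],[[0.0325,0.0445,0],0],[[0.0325,0.0445,0.02],0],[[0.0325,0.0445,0.04],0],[[0.0325,0.0445,0.055],0],[[0.0325,0.0445,0.055],0],[[0.0325,0.0445,0.055],0],[[0.0325,0.0445,0.055],0]])

```text
clock: 32.73
eef_pos: [595.8, -41.7, 110.6]
eef_rot: [3.14, 0.0, 1.645]
wrist_force: [-0.0, 0.1, -0.6]
finger_gap: 45.5
```

```bash
python3 ring.py w23;python3 -c "
from h import *
plan(596.5,-40.1,76,1.645)"
```

```text
clk 32.7 at [595.8 -41.7 110.6] yaw 1.645 gap 45.5 F [-0.   0.1 -0.6] -> shift [ 0.389  -0.1787  0.0903] turn -0.0004 (or 6.283 -6.284) q6 0.63
clk 32.8 at [595.9 -41.8 110.9] yaw 1.645 gap 45.8 F [ 0.5 -0.1  0.1] -> shift [0.0016 0.0006 0.0349] turn -0.0004 (or 6.283 -6.284) q6 -0.14
```

View pics/w23c.png

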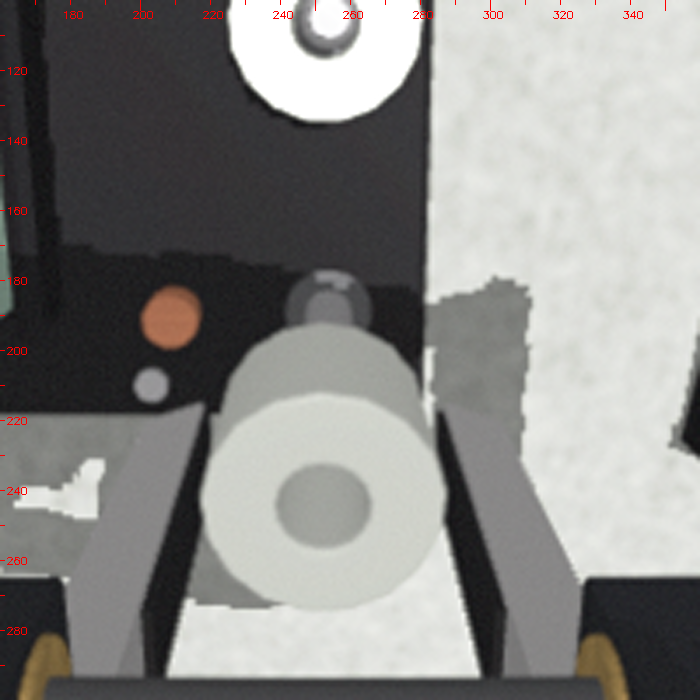

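Call:
send_rows(commands=[[[0.0014,0.0007,0.008],0],[[0.0014,0.0007,0.016],0],[[0.0014,0.0007,0.024],0],[[0.0014,0.0007,0.03],0],[[0.0014,0.0007,0.036],0],[[0.0014,0.0007,0.036],0],[[0.0014,0.0007,0.036],0],[[0.0014,0.0007,0.036],0]])

```text
clock: 33.45
eef_pos: [596.0, -40.1, 73.6]
eef_rot: [-3.141, -0.0, 1.645]
wrist_force: [0.1, 0.9, -1.5]
finger_gap: 46.0
```

Call:
send_rows(commands=[[[0,0,0.008],0],[[0,0,0.016],0],[[0,0,0.024],0],[[0,0,0.032],0],[[0,0,0.038],0],[[0,0,0.04],0],[[0,0,0.04],0],[[0,0,0.04],0]])

```text
clock: 34.12
eef_pos: [596.0, -40.1, 33.5]
eef_rot: [-3.141, -0.0, 1.645]
wrist_force: [-0.1, 1.1, 4.6]
finger_gap: 45.8
```

Call:
send_rows(commands=[[[0,0,0],0],[[0,0,0],0],[[0,0,0],0],[[0,0,-0.01],0],[[0,0,-0.05],0],[[0,0,-0.09],0],[[0,0,-0.13],0],[[0,0,-0.17],0]], hand=-0.6)

```text
clock: 34.78
eef_pos: [595.6, -40.2, 206.3]
eef_rot: [3.141, 0.0, 1.645]
wrist_force: [0.5, 0.2, 0.5]
finger_gap: 75.0
```

```bash
python3 -c "
from h import *
plan(553,-328,235,0.297)
im,st=snap('wrist','w24');crop(im,100,80,400,300,2.5,'w24c')"
```

```text
clk 34.8 at [595.6 -40.2 206.3] yaw 1.645 gap 75.0 F [0.5 0.2 0.5] -> shift [-0.2839 -0.0637 -0.0287] turn 1.3477 (or 7.631 -4.935) q6 0.74
```

View pics/w24c.png

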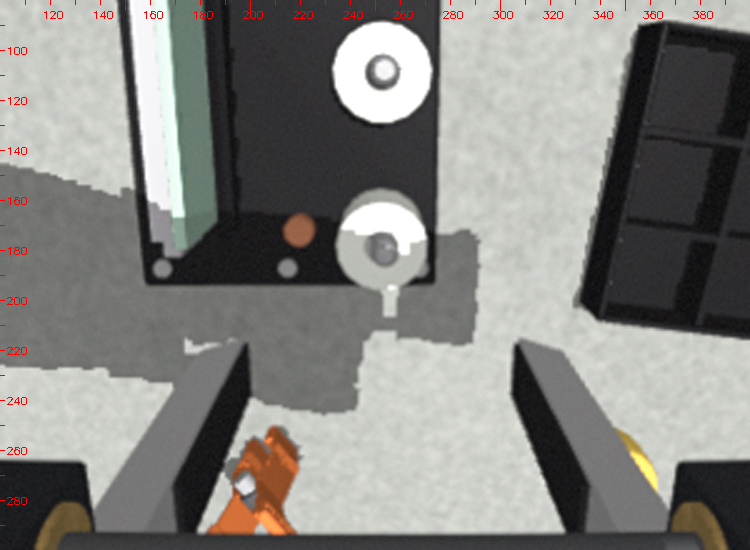

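Call:
send_rows(commands=[[[-0.03,-0.007,-0.01],0.11],[[-0.06,-0.014,-0.02],0.22],[[-0.09,-0.02,-0.028],0.33],[[-0.12,-0.027,-0.028],0.44],[[-0.15,-0.034,-0.028],0.55],[[-0.18,-0.04,-0.028],0.66],[[-0.21,-0.047,-0.028],0.77],[[-0.24,-0.053,-0.028],0.88]])

```text
clock: 35.5
eef_pos: [560.3, -284.9, 232.0]
eef_rot: [3.141, -0.0, 0.759]
wrist_force: [0.1, 0.4, 0.9]
finger_gap: 75.3
```

```bash
python3 -c "
from h import *
plan(553,-328,235,0.297)"
```

```text
clk 35.5 at [ 560.3 -284.9  232. ] yaw 0.759 gap 75.3 F [0.1 0.4 0.9] -> shift [-0.035   0.0263 -0.003 ] turn 0.4623 (or 6.745 -5.821) q6 0.74
```

Call:
send_rows(commands=[[[-0.01,0.008,0],0.11],[[-0.02,0.015,0],0.22],[[-0.03,0.022,0],0.33],[[-0.035,0.026,0],0.44],[[-0.035,0.026,0],0.46],[[-0.035,0.026,0],0.46],[[-0.035,0.026,0],0.46],[[-0.035,0.026,0],0.46]])

```text
clock: 36.17
eef_pos: [553.8, -325.8, 231.7]
eef_rot: [3.142, -0.0, 0.308]
wrist_force: [0.2, -0.9, 0.5]
finger_gap: 75.1
```

```bash
python3 -c "
from h import *
im,st=snap('wrist','w25')
plan(553,-328,235,0.297,st)
crop(im,0,0,512,384,1.5,'w25c');crop(im,190,90,330,300,3.5,'w25d')"
```

```text
clk 36.2 at [ 553.8 -325.8  231.7] yaw 0.308 gap 75.1 F [ 0.2 -0.9  0.5] -> shift [-0.0014  0.0018 -0.0033] turn 0.0111 (or 6.294 -6.272) q6 0.74
```

View pics/w25c.png

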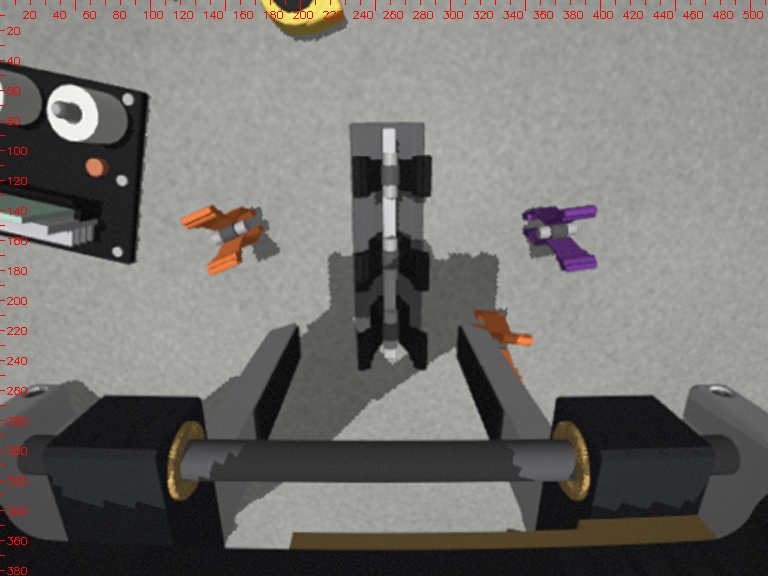

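View pics/w25d.png

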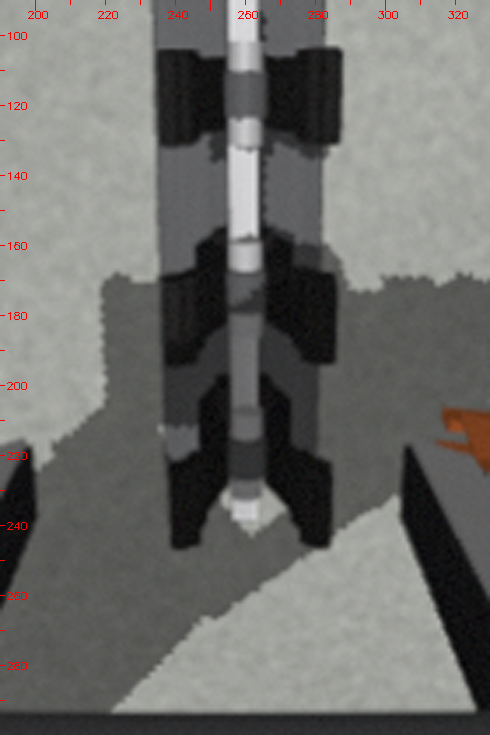

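```bash
python3 -c "
from h import *
st=manip.read_state();print(st['eef_pos'],st['eef_rot'])
p=at('wrist',[(260.7,117.5),(261,180.5),(261.7,234)],140,st);print(p,np.linalg.norm(np.diff(p,axis=0),axis=1),np.arctan2(*(p[0]-p[2])[[1,0]]))
r=at('wrist',[(259.3,95),(259.6,237)],70,st);print(r,np.arctan2(*(r[0]-r[1])[[1,0]]))
R=Ro.from_euler('xyz',st['eef_rot']).as_matrix();print((p-st['eef_pos'])@R,(r-st['eef_pos'])@R)
"
```

```text
[ 553.82915652 -325.82761344  231.73895642] [ 3.14146683e+00 -1.22495342e-04  3.07564650e-01]
[[ 626.8727154  -310.00618392  140.        ]
 [ 566.91271018 -329.88046799  140.        ]
 [ 509.58160267 -349.4401988   140.        ]] [63.16794592 60.5758942 ] 0.3243340214404347
[[ 650.07474042 -302.88713155   70.        ]
 [ 472.82163538 -360.87932759   70.        ]] 0.31619485317923396
[[ 74.39440989   7.02256274  91.74895443]
 [ 11.23139785   7.81202042  91.7413166 ]
 [-49.33085367   9.09755411  91.73405976]] [[ 98.65428518   7.25291857 161.75195622]
 [-87.8374493    8.86242304 161.72931437]]
```

Call:
send_rows(commands=[[[0.005,0.004,0.01],-0.011],[[0.011,0.0076,0.03],-0.011],[[0.011,0.0076,0.05],-0.011],[[0.011,0.0076,0.05],-0.011],[[0.011,0.0076,0.05],-0.011],[[0.011,0.0076,0.05],-0.011],[[0.011,0.0076,0.05],-0.011],[[0.011,0.0076,0.05],-0.011]])

```text
clock: 36.88
eef_pos: [566.7, -330.6, 182.8]
eef_rot: [3.14, -0.001, 0.316]
wrist_force: [-0.5, -0.7, 0.2]
finger_gap: 75.4
```

```bash
python3 -c "
from h import *
im,st=snap('wrist','w26')
plan(566,-330,121,0.318,st)
crop(im,180,60,340,300,3.2,'w26c')"
```

```text
clk 36.9 at [ 566.7 -330.6  182.8] yaw 0.316 gap 75.4 F [-0.5 -0.7  0.2] -> shift [-0.0006 -0.0009  0.0618] turn -0.0020 (or 6.281 -6.285) q6 0.72
```

View pics/w26c.png

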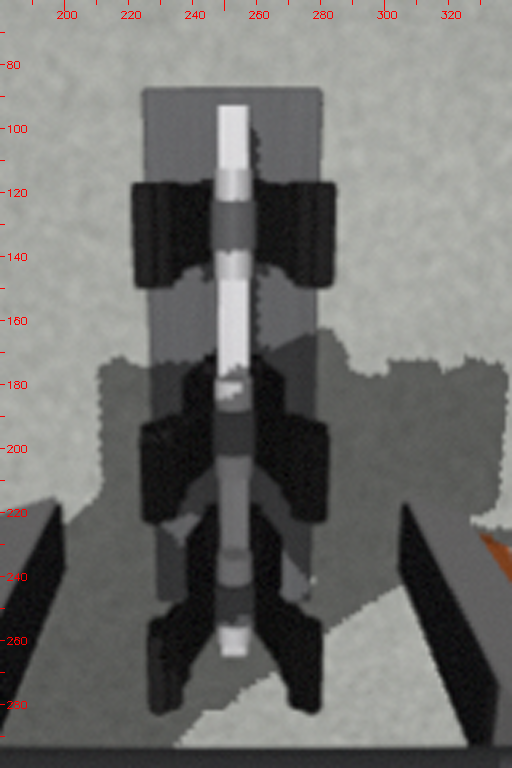

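```bash
python3 -c "
from h import *
st=manip.read_state()
R=Ro.from_euler('xyz',st['eef_rot']).as_matrix()
for z in (140,145): print((at('wrist',[(252.5,206.5),(233.2,133),(252.5,266)],z,st)-st['eef_pos'])@R)
r=at('wrist',[(252.8,95),(253,263)],70,st);print((r-st['eef_pos'])@R,r)
"
```

```text
[[  0.75375924  -0.98581392  42.60162985]
 [ 63.67167108 -16.51532852  42.64265054]
 [-58.30574027  -1.00869422  42.54579437]]
[[  2.58673685  -0.98769856  37.60335393]
 [ 64.0875369  -16.16743903  37.64345071]
 [-55.14255462  -1.01006352  37.54877604]]
[[ 96.29269118  -0.59836514 112.69244991]
 [-98.38849966  -0.37653247 112.50874908]] [[ 658.12985335 -300.10412852   70.        ]
 [ 473.15520509 -360.81021162   70.        ]]
```

Call:
send_rows(commands=[[[0.001,-0.0009,0.015],-0.002],[[0.001,-0.0009,0.03],-0.002],[[0.001,-0.0009,0.045],-0.002],[[0.001,-0.0009,0.055],-0.002],[[0.001,-0.0009,0.061],-0.002],[[0.001,-0.0009,0.061],-0.002],[[0.001,-0.0009,0.061],-0.002],[[0.001,-0.0009,0.061],-0.002]])

```text
clock: 37.6
eef_pos: [567.5, -329.4, 121.6]
eef_rot: [3.14, -0.001, 0.318]
wrist_force: [-0.3, -0.2, 0.0]
finger_gap: 75.2
```

```bash
python3 -c "
from h import *
im,st=snap('wrist','w27')
plan(566,-330,121,0.318,st)
crop(im,150,100,360,320,3.5,'w27c')"
```

```text
clk 37.6 at [ 567.5 -329.4  121.6] yaw 0.318 gap 75.2 F [-0.3 -0.2  0. ] -> shift [-0.0016  0.0001  0.0006] turn -0.0001 (or 6.283 -6.283) q6 0.72
```

View pics/w27c.png

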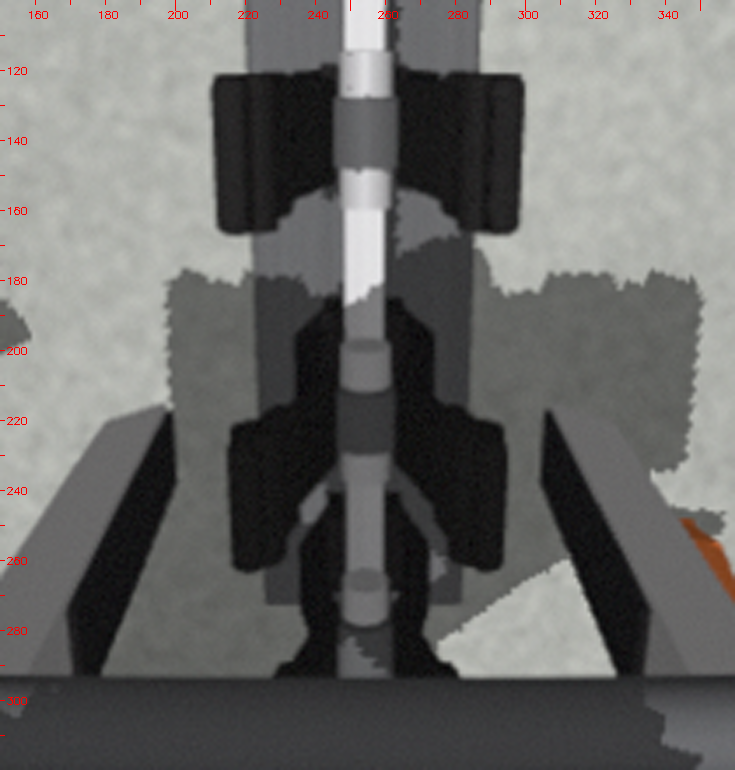

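Call:
send_rows(commands=[[[0,0.001,0],0],[[0,0.001,0],0],[[0,0.001,0],0],[[0,0.001,0],0],[[0,0.001,0],0],[[0,0.001,0],0],[[0,0.001,0],0],[[0,0.001,0],0]], hand=1, force=25)

```text
clock: 38.32
eef_pos: [567.4, -330.1, 120.5]
eef_rot: [-3.141, 0.0, 0.318]
wrist_force: [-0.9, -0.2, -1.0]
finger_gap: 26.7
```

Call:
send_rows(commands=[[[0,0,0],0],[[0,0,0],0],[[0,0,0],0],[[0,0,0],0],[[0,0,0],0],[[0,0,0],0],[[0,0,0],0],[[0,0,0],0]])

```text
clock: 38.98
eef_pos: [567.4, -330.1, 120.6]
eef_rot: [3.142, -0.0, 0.318]
wrist_force: [0.2, -0.3, -0.7]
finger_gap: 26.4
```

```bash
python3 -c "
from h import *
im,st=snap('wrist','w28')
plan(566,-330,121,0.318,st)
crop(im,150,100,360,320,3.5,'w28c')"
```

```text
clk 39.0 at [ 567.4 -330.1  120.6] yaw 0.318 gap 26.4 F [ 0.2 -0.3 -0.7] -> shift [-0.0013 -0.0006 -0.0004] turn -0.0002 (or 6.283 -6.283) q6 0.72
```

View pics/w28c.png

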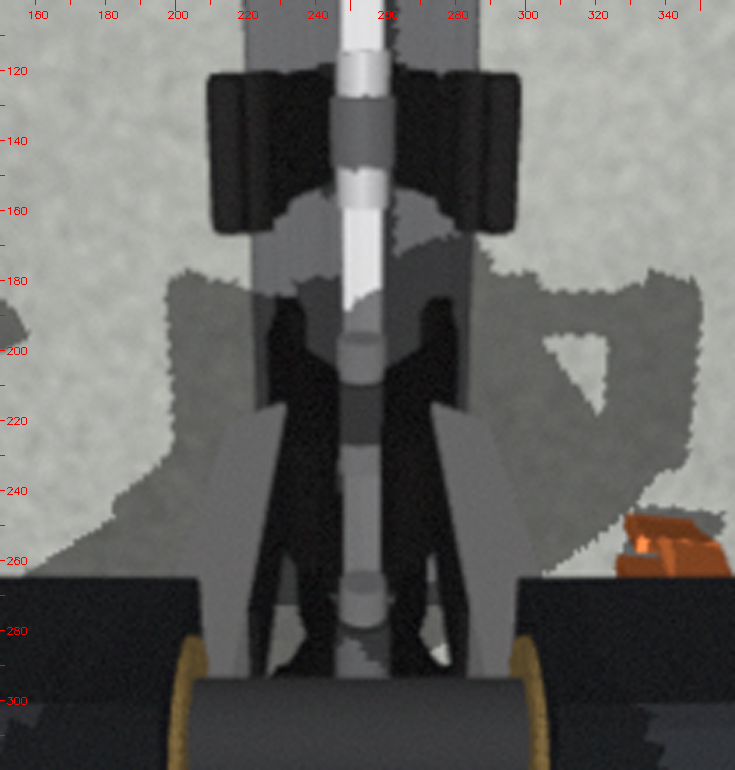

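Call:
send_rows(commands=[[[0,0,-0.008],0],[[0,0,-0.016],0],[[0,0,-0.024],0],[[0,0,-0.036],0],[[0,0,-0.05],0],[[0,0,-0.07],0],[[0,0,-0.09],0],[[0,0,-0.095],0]])

```text
clock: 39.7
eef_pos: [568.2, -330.7, 220.3]
eef_rot: [3.137, -0.004, 0.318]
wrist_force: [-0.2, -0.5, 0.1]
finger_gap: 26.6
```

```bash
python3 -c "
from h import *
im,st=snap('wrist','w29')
plan(500.6,37.4,215,1.648,st)
crop(im,150,100,360,320,3,'w29c')
crop(snap('side','s29')[0],180,130,380,330,3,'s29c')"
```

```text
clk 39.7 at [ 568.2 -330.7  220.3] yaw 0.318 gap 26.6 F [-0.2 -0.5  0.1] -> shift [ 0.0508 -0.3708  0.0038] turn -1.3302 (or 4.953 -7.613) q6 -0.00
```

View pics/w29c.png

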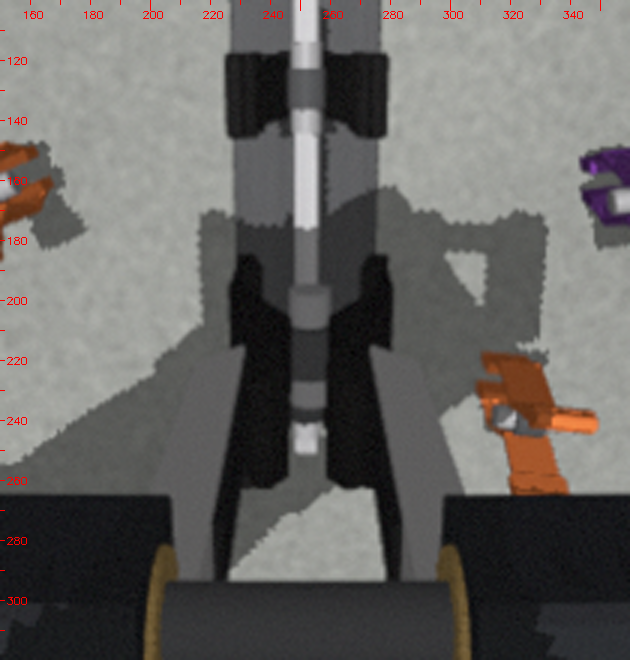

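View pics/s29c.png

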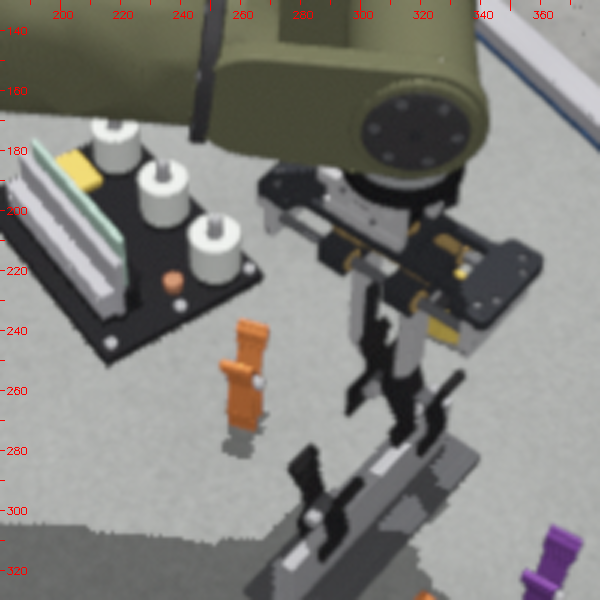

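Call:
send_rows(commands=[[[0.005,-0.03,0],-0.11],[[0.01,-0.06,0],-0.22],[[0.015,-0.085,0],-0.33],[[0.02,-0.11,0],-0.44],[[0.023,-0.14,0],-0.55],[[0.025,-0.17,0],-0.66],[[0.028,-0.2,0],-0.77],[[0.03,-0.23,0],-0.88]])

```text
clock: 40.47
eef_pos: [523.1, -100.8, 214.3]
eef_rot: [-3.14, 0.0, 1.203]
wrist_force: [0.9, 0.4, -0.7]
finger_gap: 27.0
```

```bash
python3 -c "
from h import *
plan(498.9,-13,215,1.648)"
```

```text
clk 40.5 at [ 523.1 -100.8  214.3] yaw 1.203 gap 27.0 F [ 0.9  0.4 -0.7] -> shift [ 0.0733 -0.0541 -0.0006] turn -0.4449 (or 5.838 -6.728) q6 -0.10
```

Call:
send_rows(commands=[[[0.02,-0.015,0],-0.11],[[0.04,-0.03,0],-0.22],[[0.06,-0.044,0],-0.33],[[0.073,-0.054,0],-0.44],[[0.073,-0.054,0],-0.445],[[0.073,-0.054,0],-0.445],[[0.073,-0.054,0],-0.445],[[0.073,-0.054,0],-0.445]])

```text
clock: 41.13
eef_pos: [500.4, -15.5, 215.1]
eef_rot: [-3.141, 0.0, 1.64]
wrist_force: [0.8, -0.0, -0.8]
finger_gap: 26.7
```

```bash
python3 -c "
from h import *
im,st=snap('wrist','w30')
plan(498.9,-13,190,1.648,st)
crop(im,150,50,360,320,2.8,'w30c')
crop(snap('side','s30')[0],150,100,330,280,3.3,'s30c')"
```

```text
clk 41.1 at [500.4 -15.5 215.1] yaw 1.640 gap 26.7 F [ 0.8 -0.  -0.8] -> shift [ 0.0026 -0.0013  0.0251] turn -0.0084 (or 6.275 -6.292) q6 -0.10
```

View pics/w30c.png

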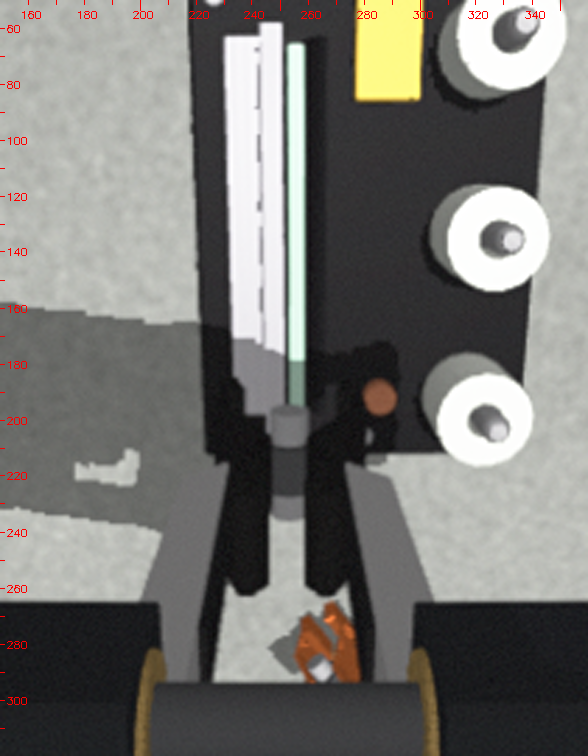

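View pics/s30c.png

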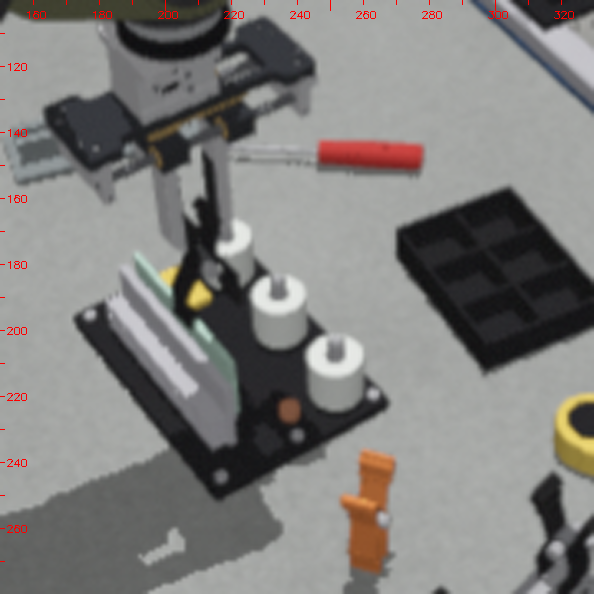

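```bash
python3 -c "
from h import *
st=manip.read_state()
R=Ro.from_euler('xyz',st['eef_rot']).as_matrix()
print('board c',(at('wrist',[(255.5,65),(256,180)],96,st)-st['eef_pos'])@R)
print('bar edge',(at('wrist',[(250.3,62),(251.5,175)],78,st)-st['eef_pos'])@R)
e=at('wrist',[(250.3,62)],78,st);print(e)
plan(498.9,-13,190,1.648,st)
"
```

```text
board c [[127.12506785   3.70260269 119.2599783 ]
 [  5.78678714   4.55570707 119.25276823]]
bar edge [[132.85411354  -1.72283562 137.26273919]
 [  7.33683266  -0.60216255 137.25517382]]
[[489.4019734  117.04910767  78.        ]]
clk 41.2 at [500.4 -15.4 215.3] yaw 1.640 gap 26.8 F [-0.   0.3 -0.3] -> shift [ 0.0025 -0.0013  0.0253] turn -0.0076 (or 6.276 -6.291) q6 -0.10
```

Call:
send_rows(commands=[[[0.002,-0.002,0.01],-0.008],[[0.002,-0.002,0.025],-0.008],[[0.002,-0.002,0.04],-0.008],[[0.002,-0.002,0.05],-0.008],[[0.002,-0.002,0.05],-0.008],[[0.002,-0.002,0.05],-0.008],[[0.002,-0.002,0.05],-0.008],[[0.002,-0.002,0.05],-0.008]])

```text
clock: 41.9
eef_pos: [498.6, -12.8, 166.3]
eef_rot: [3.14, 0.0, 1.651]
wrist_force: [0.5, -0.4, -0.6]
finger_gap: 26.9
```

```bash
python3 -c "
from h import *
im,st=snap('wrist','w31')
plan(498.9,-13,131,1.648,st)
crop(im,150,50,360,320,2.8,'w31c')"
```

```text
clk 41.9 at [498.6 -12.8 166.3] yaw 1.651 gap 26.9 F [ 0.5 -0.4 -0.6] -> shift [-0.0002  0.0003  0.0353] turn 0.0028 (or 6.286 -6.280) q6 -0.10
```

View pics/w31c.png

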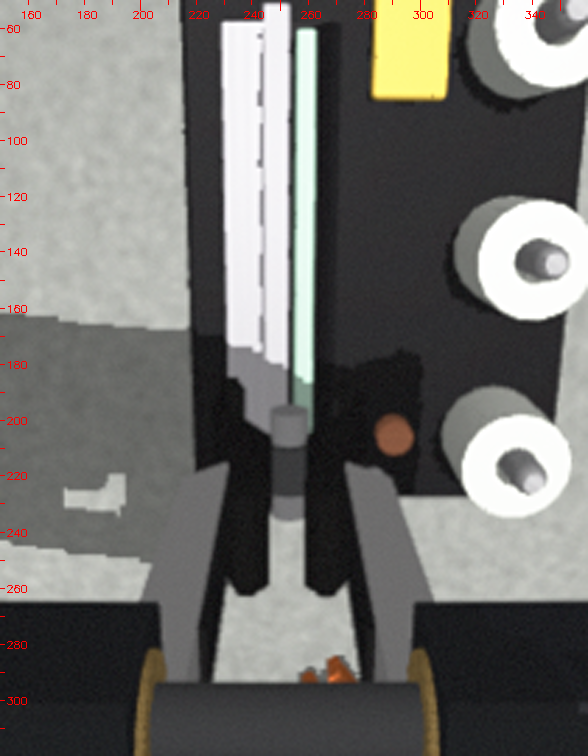

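Call:
send_rows(commands=[[[0,0,0.008],0.002],[[0,0,0.016],0.002],[[0,0,0.024],0.002],[[0,0,0.03],0.002],[[0,0,0.034],0.002],[[0,0,0.034],0.002],[[0,0,0.034],0.002],[[0,0,0.034],0.002]])

```text
clock: 42.62
eef_pos: [498.4, -12.8, 131.8]
eef_rot: [3.141, 0.0, 1.649]
wrist_force: [0.0, 0.1, -0.8]
finger_gap: 27.0
```

```bash
python3 -c "
from h import *
im,st=snap('wrist','w32')
plan(498.9,-13,131,1.648,st)
crop(snap('side','s32')[0],150,100,330,280,3.3,'s32c')"
```

```text
clk 42.6 at [498.4 -12.8 131.8] yaw 1.649 gap 27.0 F [ 0.   0.1 -0.8] -> shift [-0.0003  0.0005  0.0008] turn 0.0008 (or 6.284 -6.282) q6 -0.10
```

View pics/s32c.png

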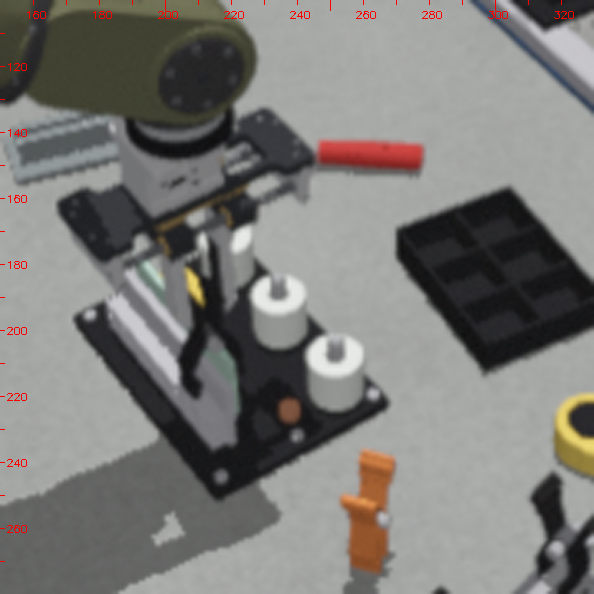

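Call:
send_rows(commands=[[[0,0,0],0],[[0,0,0],0],[[0,0,0],0],[[0,0,0],0],[[0,0,0],0],[[0,0,0],0],[[0,0,0],0],[[0,0,0],0]], hand=-0.5)

```text
clock: 43.38
eef_pos: [498.3, -12.8, 131.6]
eef_rot: [3.141, 0.0, 1.649]
wrist_force: [-0.4, -0.3, 0.4]
finger_gap: 70.4
```

```bash
python3 -c "
from h import *
im,st=snap('wrist','w33')
plan(498.9,-13,131,1.648,st)
crop(im,150,50,360,320,2.8,'w33c')"
```

```text
clk 43.4 at [498.3 -12.8 131.6] yaw 1.649 gap 70.4 F [-0.4 -0.3  0.4] -> shift [-0.0003  0.0006  0.0006] turn 0.0008 (or 6.284 -6.282) q6 -0.10
```

View pics/w33c.png

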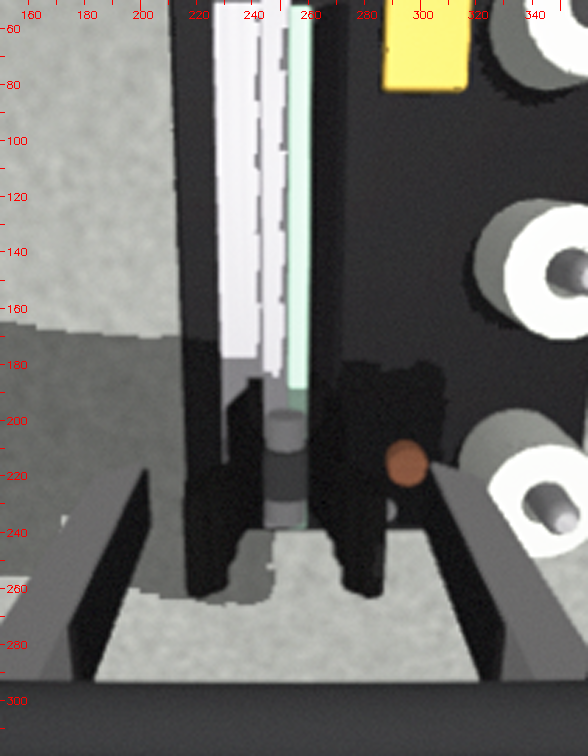

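Call:
send_rows(commands=[[[0,0,-0.02],0],[[0,0,-0.05],0],[[0,0,-0.085],0],[[-0.03,0.02,-0.09],0.11],[[-0.06,0.04,-0.09],0.22],[[-0.09,0.06,-0.09],0.33],[[-0.12,0.075,-0.09],0.44],[[-0.15,0.09,-0.09],0.55]], hand=-0.5)

```text
clock: 44.1
eef_pos: [600.4, -156.8, 221.4]
eef_rot: [-3.142, -0.0, 1.093]
wrist_force: [0.6, 0.5, 1.0]
finger_gap: 70.1
```

```bash
python3 -c "
from h import *
plan(629,-310,200,0.318)"
```

```text
clk 44.1 at [ 600.4 -156.8  221.4] yaw 1.093 gap 70.1 F [0.6 0.5 1. ] -> shift [-0.123   0.0958  0.0214] turn 0.7755 (or 7.059 -5.508) q6 0.79
```

Call:
send_rows(commands=[[[-0.02,0.016,0],0.11],[[-0.04,0.032,0],0.22],[[-0.06,0.048,0],0.33],[[-0.08,0.064,0.005],0.44],[[-0.1,0.08,0.01],0.55],[[-0.123,0.095,0.02],0.66],[[-0.123,0.095,0.021],0.77],[[-0.123,0.095,0.021],0.776]])

```text
clock: 44.77
eef_pos: [627.8, -309.2, 198.9]
eef_rot: [-3.14, 0.001, 0.316]
wrist_force: [-0.2, 0.4, 0.8]
finger_gap: 70.3
```

Call:
send_rows(commands=[[[0,0,0],0],[[0,0,0],0],[[0,0,0],0],[[0,0,0],0],[[0,0,0],0],[[0,0,0],0],[[0,0,0],0],[[0,0,0],0]])

```text
clock: 45.43
eef_pos: [628.3, -308.0, 200.6]
eef_rot: [3.142, -0.0, 0.323]
wrist_force: [0.2, -0.2, 0.5]
finger_gap: 70.7
```

```bash
python3 -c "
from h import *
im,st=snap('wrist','w34')
plan(629.1,-309.8,121.5,0.318,st)
crop(im,150,100,360,320,3,'w34c')"
```

```text
clk 45.4 at [ 628.3 -308.   200.6] yaw 0.323 gap 70.7 F [ 0.2 -0.2  0.5] -> shift [0.0002 0.002  0.0791] turn 0.0051 (or 6.288 -6.278) q6 0.80
```

View pics/w34c.png

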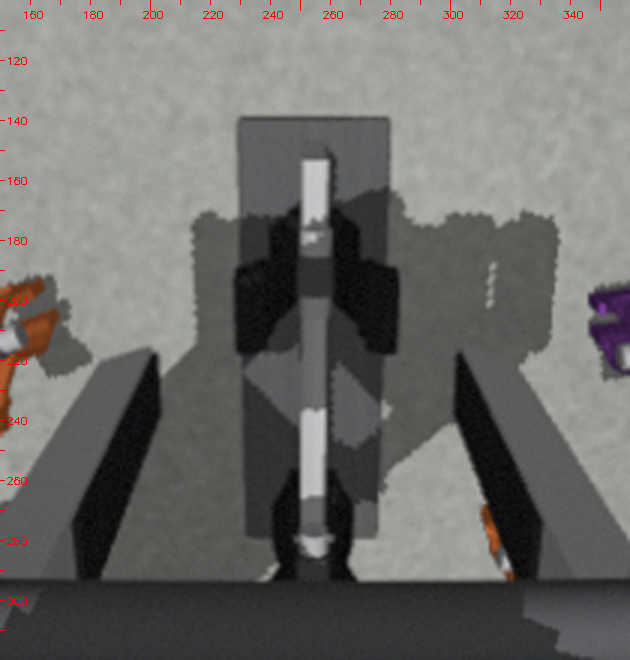

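```bash
python3 -c "
from h import *
st=manip.read_state()
R=Ro.from_euler('xyz',st['eef_rot']).as_matrix()
print((at('wrist',[(255.5,202.5)],140,st)-st['eef_pos'])@R)
r=at('wrist',[(254.5,155),(254.5,262)],70,st);print((r-st['eef_pos'])@R)
"
```

```text
[[-1.84240104  1.83117642 60.54982682]]
[[  31.39401552    1.37501087  130.54854818]
 [-108.05912753    1.61389356  130.55392068]]
```

Call:
send_rows(commands=[[[-0.0012,0.0017,0.02],0.004],[[-0.0012,0.0017,0.04],0.004],[[-0.0012,0.0017,0.06],0.004],[[-0.0012,0.0017,0.072],0.004],[[-0.0012,0.0017,0.079],0.004],[[-0.0012,0.0017,0.079],0.004],[[-0.0012,0.0017,0.079],0.004],[[-0.0012,0.0017,0.079],0.004]])

```text
clock: 46.15
eef_pos: [628.2, -310.3, 123.0]
eef_rot: [3.14, -0.001, 0.319]
wrist_force: [-0.2, -0.2, -0.1]
finger_gap: 70.4
```

Call:
send_rows(commands=[[[0,0,0],0],[[0,0,0],0],[[0,0,0],0],[[0,0,0],0],[[0,0,0],0],[[0,0,0],0],[[0,0,0],0],[[0,0,0],0]], hand=1, force=25)

```text
clock: 46.82
eef_pos: [627.7, -310.0, 121.5]
eef_rot: [-3.142, 0.0, 0.319]
wrist_force: [-0.3, 0.4, -1.4]
finger_gap: 27.1
```

```bash
python3 -c "
from h import *
im,st=snap('wrist','w35')
plan(629.1,-309.8,121.5,0.318,st)
crop(im,150,100,360,320,3,'w35c')"
```

```text
clk 46.8 at [ 627.7 -310.   121.5] yaw 0.319 gap 27.1 F [-0.3  0.4 -1.4] -> shift [0.0014 0.0002 0.    ] turn 0.0008 (or 6.284 -6.282) q6 0.80
```

View pics/w35c.png

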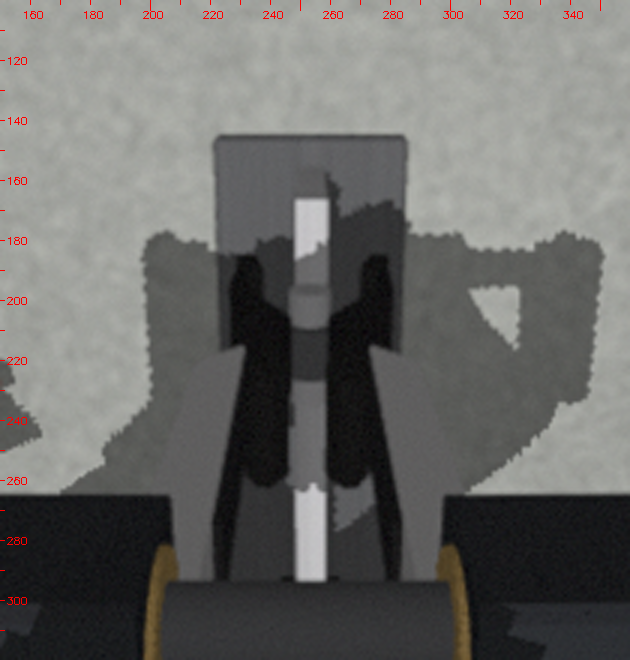

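Call:
send_rows(commands=[[[0,0,-0.008],0],[[0,0,-0.016],0],[[0,0,-0.024],0],[[0,0,-0.036],0],[[0,0,-0.05],0],[[0,0,-0.07],0],[[0,0,-0.09],0],[[0,0,-0.095],0]])

```text
clock: 47.53
eef_pos: [628.5, -310.4, 221.5]
eef_rot: [3.137, -0.004, 0.319]
wrist_force: [0.3, -0.4, 0.1]
finger_gap: 26.8
```

```bash
python3 -c "
from h import *
im,st=snap('wrist','w36')
plan(494.5,37.0,220,1.649,st)
crop(im,150,100,360,320,2.5,'w36c')"
```

```text
clk 47.5 at [ 628.5 -310.4  221.5] yaw 0.319 gap 26.8 F [ 0.3 -0.4  0.1] -> shift [-1.830e-02 -3.719e-01 -2.000e-04] turn -1.3301 (or 4.953 -7.613) q6 -0.00
```

View pics/w36c.png

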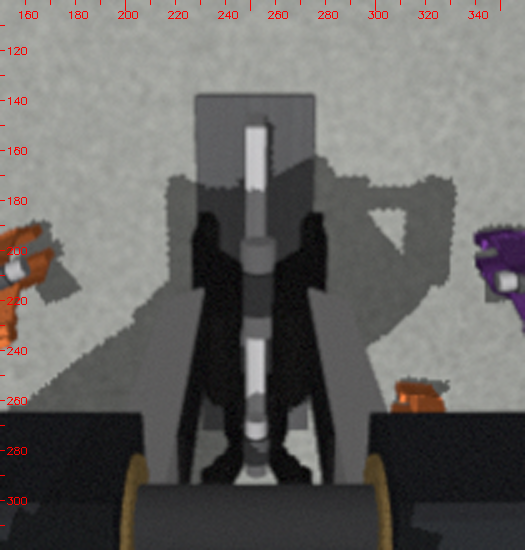

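Call:
send_rows(commands=[[[0.006,-0.03,-0.01],-0.11],[[0.012,-0.065,-0.02],-0.22],[[0.018,-0.1,-0.03],-0.33],[[0.024,-0.135,-0.035],-0.44],[[0.03,-0.17,-0.035],-0.55],[[0.036,-0.205,-0.035],-0.66],[[0.043,-0.24,-0.035],-0.77],[[0.05,-0.28,-0.035],-0.88]])

```text
clock: 48.25
eef_pos: [586.7, -27.3, 250.8]
eef_rot: [-3.141, 0.0, 1.204]
wrist_force: [0.7, 0.8, -0.8]
finger_gap: 27.0
```

```bash
python3 -c "
from h import *
plan(494.5,37.0,255,1.649)"
```

```text
clk 48.2 at [586.7 -27.3 250.8] yaw 1.204 gap 27.0 F [ 0.7  0.8 -0.8] -> shift [ 0.0269 -0.1092 -0.0042] turn -0.4455 (or 5.838 -6.729) q6 -0.00
```

Call:
send_rows(commands=[[[0.012,-0.02,0],-0.11],[[0.022,-0.045,0],-0.22],[[0.027,-0.07,0],-0.33],[[0.027,-0.095,0],-0.44],[[0.027,-0.108,0],-0.445],[[0.027,-0.108,0],-0.445],[[0.027,-0.108,0],-0.445],[[0.027,-0.108,0],-0.445]])

```text
clock: 48.92
eef_pos: [497.2, 35.6, 251.3]
eef_rot: [-3.141, 0.0, 1.643]
wrist_force: [0.2, -0.9, -0.3]
finger_gap: 26.8
```

```bash
python3 -c "
from h import *
im,st=snap('wrist','w37')
plan(494.5,37.0,166,1.649,st)
crop(im,150,50,360,320,2.8,'w37c')"
```

```text
clk 48.9 at [497.2  35.6 251.3] yaw 1.643 gap 26.8 F [ 0.2 -0.9 -0.3] -> shift [ 0.0016 -0.0025  0.0853] turn -0.0062 (or 6.277 -6.289) q6 -0.00
```

View pics/w37c.png

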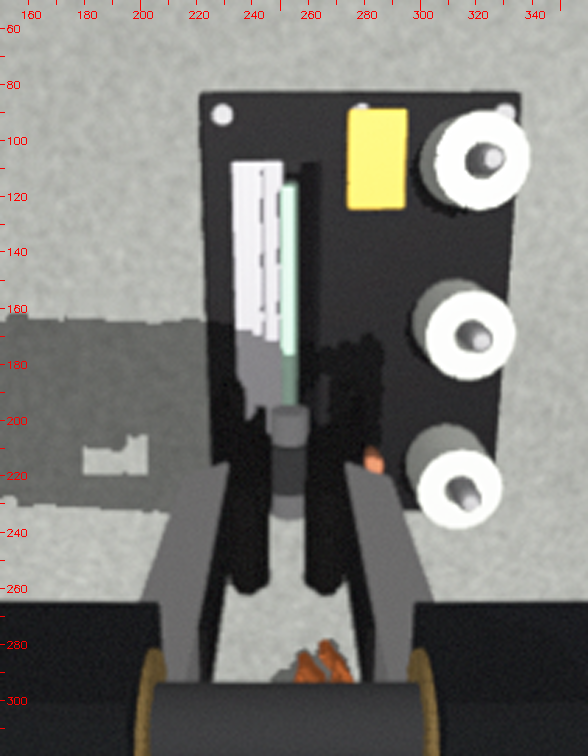

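Call:
send_rows(commands=[[[0.0016,-0.0025,0.02],-0.006],[[0.0016,-0.0025,0.04],-0.006],[[0.0016,-0.0025,0.06],-0.006],[[0.0016,-0.0025,0.08],-0.006],[[0.0016,-0.0025,0.085],-0.006],[[0.0016,-0.0025,0.085],-0.006],[[0.0016,-0.0025,0.085],-0.006],[[0.0016,-0.0025,0.085],-0.006]])

```text
clock: 49.63
eef_pos: [494.7, 37.3, 167.7]
eef_rot: [3.14, 0.0, 1.65]
wrist_force: [-0.1, 0.6, 0.3]
finger_gap: 26.7
```

```bash
python3 -c "
from h import *
im,st=snap('wrist','w38')
plan(494.5,37.0,131,1.649,st)
crop(im,150,50,360,320,2.8,'w38c')"
```

```text
clk 49.6 at [494.7  37.3 167.7] yaw 1.650 gap 26.7 F [-0.1  0.6  0.3] -> shift [-0.0002 -0.0003  0.0367] turn 0.0006 (or 6.284 -6.283) q6 -0.00
```

View pics/w38c.png

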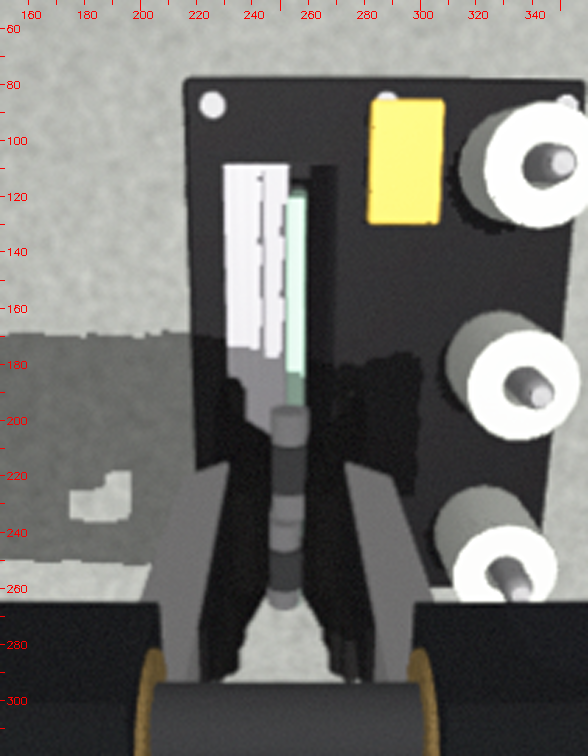

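Call:
send_rows(commands=[[[0,0,0.008],0],[[0,0,0.016],0],[[0,0,0.024],0],[[0,0,0.031],0],[[0,0,0.036],0],[[0,0,0.036],0],[[0,0,0.036],0],[[0,0,0.036],0]])

```text
clock: 50.35
eef_pos: [494.2, 37.3, 130.8]
eef_rot: [3.141, 0.0, 1.65]
wrist_force: [-0.1, 0.2, -1.4]
finger_gap: 26.6
```

Call:
send_rows(commands=[[[0,0,0],0],[[0,0,0],0],[[0,0,0],0],[[0,0,0],0],[[0,0,0],0],[[0,0,0],0],[[0,0,0],0],[[0,0,0],0]], hand=-0.5)

```text
clock: 51.02
eef_pos: [494.1, 37.4, 130.6]
eef_rot: [3.141, -0.0, 1.65]
wrist_force: [-0.1, -0.1, 1.1]
finger_gap: 70.6
```

```bash
python3 -c "
from h import *
im,st=snap('wrist','w39')
plan(494.5,37.0,131,1.649,st)
crop(im,150,50,360,320,2.8,'w39c')"
```

```text
clk 51.0 at [494.1  37.4 130.6] yaw 1.650 gap 70.6 F [-0.1 -0.1  1.1] -> shift [-0.0004  0.0004 -0.0004] turn 0.0008 (or 6.284 -6.282) q6 -0.00
```

View pics/w39c.png

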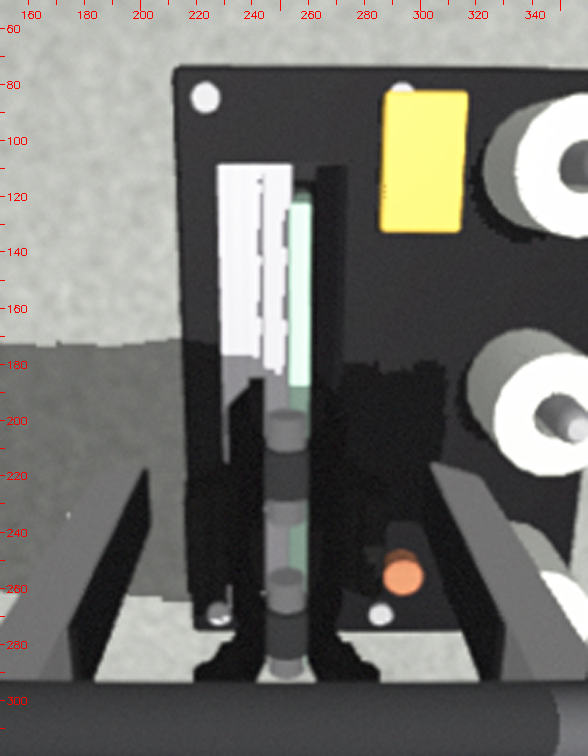

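Call:
send_rows(commands=[[[0,0,-0.025],0],[[0,0,-0.06],0],[[0,0,-0.1],0],[[-0.035,0.0,-0.1],0.11],[[-0.07,0.0,-0.1],0.22],[[-0.105,0.0,-0.1],0.33],[[-0.14,0.0,-0.1],0.44],[[-0.175,0.0,-0.1],0.55]], hand=-0.5)

```text
clock: 51.73
eef_pos: [507.7, -138.8, 230.7]
eef_rot: [3.141, -0.0, 1.095]
wrist_force: [0.7, -0.3, -0.0]
finger_gap: 70.5
```

```bash
python3 -c "
from h import *
plan(505.5,-350,200,0.318)"
```

```text
clk 51.7 at [ 507.7 -138.8  230.7] yaw 1.095 gap 70.5 F [ 0.7 -0.3 -0. ] -> shift [-0.1887  0.0949  0.0307] turn 0.7766 (or 7.060 -5.507) q6 0.65
```

Call:
send_rows(commands=[[[-0.025,0.012,0],0.11],[[-0.055,0.025,0],0.22],[[-0.085,0.04,0],0.33],[[-0.115,0.055,0.005],0.44],[[-0.145,0.07,0.01],0.55],[[-0.175,0.085,0.02],0.66],[[-0.188,0.094,0.03],0.77],[[-0.188,0.094,0.03],0.776]])

```text
clock: 52.4
eef_pos: [505.2, -349.8, 197.8]
eef_rot: [-3.139, 0.002, 0.315]
wrist_force: [0.3, 0.8, -0.3]
finger_gap: 70.3
```

Call:
send_rows(commands=[[[0,0,0],0],[[0,0,0],0],[[0,0,0],0],[[0,0,0],0],[[0,0,0],0],[[0,0,0],0],[[0,0,0],0],[[0,0,0],0]])

```text
clock: 53.07
eef_pos: [506.3, -347.1, 200.6]
eef_rot: [3.141, -0.0, 0.324]
wrist_force: [0.0, -0.2, -0.4]
finger_gap: 70.4
```

```bash
python3 -c "
from h import *
im,st=snap('wrist','w40')
plan(505.7,-350.4,121.5,0.318,st)
crop(im,150,100,360,320,3,'w40c')"
```

```text
clk 53.1 at [ 506.3 -347.1  200.6] yaw 0.324 gap 70.4 F [ 0.  -0.2 -0.4] -> shift [-0.0016  0.0029  0.0791] turn 0.0062 (or 6.289 -6.277) q6 0.65
```

View pics/w40c.png

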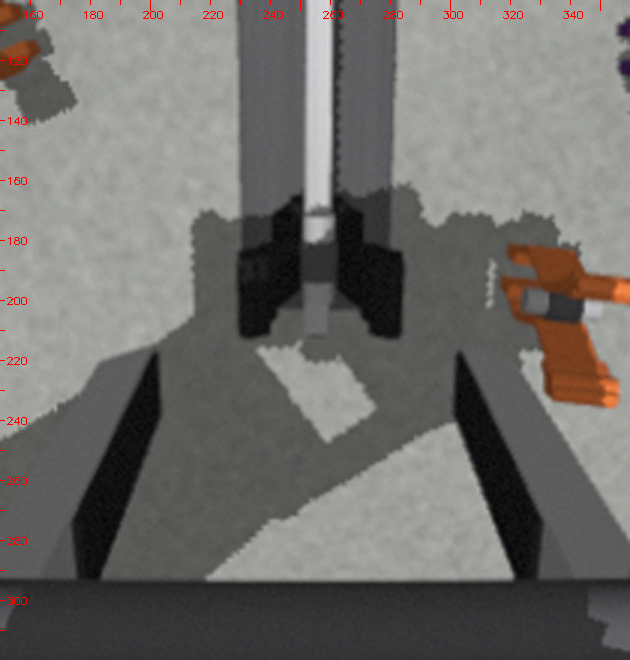

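```bash
python3 -c "
from h import *
st=manip.read_state()
R=Ro.from_euler('xyz',st['eef_rot']).as_matrix()
print((at('wrist',[(256.5,198)],140,st)-st['eef_pos'])@R)
for z in (60,95): print((at('wrist',[(316,195),(320,182),(332,231)],z,st)-st['eef_pos'])@R)
"
```

```text
[[ 2.58246723  2.75048166 60.57222257]]
[[-20.10803684  77.79418859 140.57581791]
 [ -3.42732787  81.62386635 140.57574787]
 [-69.02905437 101.90345664 140.57756461]]
[[ -8.92020628  69.16598    105.57528259]
 [  5.93539773  72.57663697 105.57522021]
 [-52.48857413  90.6373539  105.57683817]]
```

Call:
send_rows(commands=[[[0.0026,0.0026,0.02],0.006],[[0.0026,0.0026,0.04],0.006],[[0.0026,0.0026,0.06],0.006],[[0.0026,0.0026,0.072],0.006],[[0.0026,0.0026,0.079],0.006],[[0.0026,0.0026,0.079],0.006],[[0.0026,0.0026,0.079],0.006],[[0.0026,0.0026,0.079],0.006]])

```text
clock: 53.78
eef_pos: [510.0, -349.3, 122.8]
eef_rot: [3.14, -0.001, 0.318]
wrist_force: [-0.6, 0.2, 0.7]
finger_gap: 70.5
```

```bash
python3 -c "
from h import *
im,st=snap('wrist','w41')
plan(505.7,-350.4,121.5,0.318,st)
crop(im,150,100,360,320,3,'w41c')"
```

```text
clk 53.8 at [ 510.  -349.3  122.8] yaw 0.318 gap 70.5 F [-0.6  0.2  0.7] -> shift [-0.0044 -0.0003  0.0013] turn -0.0002 (or 6.283 -6.283) q6 0.65
```

View pics/w41c.png

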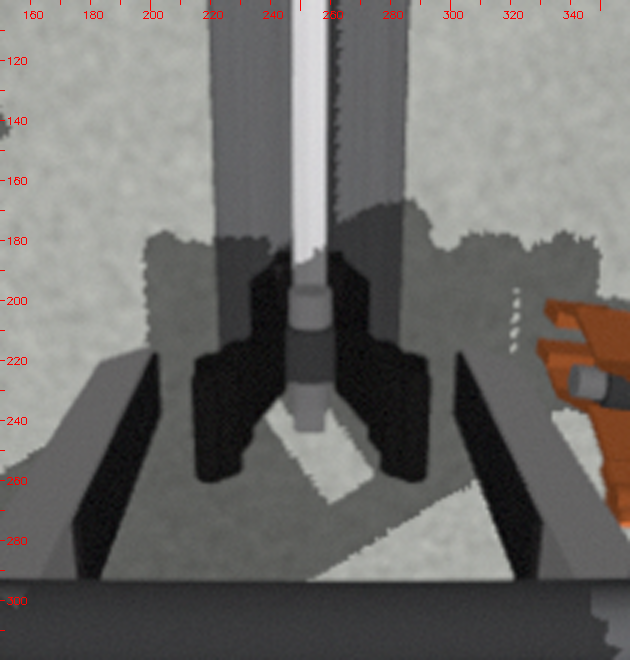

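Grips centred at (253,239) – matches the grasp point. Close and lift.

Call:
send_rows(commands=[[[0,0,0],0],[[0,0,0],0],[[0,0,0],0],[[0,0,0],0],[[0,0,0],0],[[0,0,0],0],[[0,0,0],0],[[0,0,0],0]], hand=1, force=25)

```text
clock: 54.5
eef_pos: [509.6, -348.9, 121.5]
eef_rot: [-3.141, 0.0, 0.318]
wrist_force: [-0.1, -0.1, 0.6]
finger_gap: 26.3
```

Call:
send_rows(commands=[[[0,0,0],0],[[0,0,-0.01],0],[[0,0,-0.02],0],[[0,0,-0.036],0],[[0,0,-0.06],0],[[0,0,-0.09],0],[[0,0,-0.12],0],[[0,0,-0.135],0]])

```text
clock: 55.17
eef_pos: [510.1, -349.3, 262.0]
eef_rot: [3.137, -0.003, 0.318]
wrist_force: [0.1, 0.6, -0.5]
finger_gap: 26.5
```

```bash
python3 -c "
from h import *
im,st=snap('wrist','w42')
plan(490.5,86.9,255,1.65,st); plan(575,0,255,1.2,st)
crop(im,150,100,360,320,2.5,'w42c')"
```

```text
clk 55.2 at [ 510.1 -349.3  262. ] yaw 0.318 gap 26.5 F [ 0.1  0.6 -0.5] -> shift [ 0.1177 -0.4205  0.0054] turn -1.3322 (or 4.951 -7.615) q6 0.10
clk 55.2 at [ 510.1 -349.3  262. ] yaw 0.318 gap 26.5 F [ 0.1  0.6 -0.5] -> shift [ 0.1708 -0.3115  0.0061] turn -0.8822 (or 5.401 -7.165) q6 0.37
```

View pics/w42c.png

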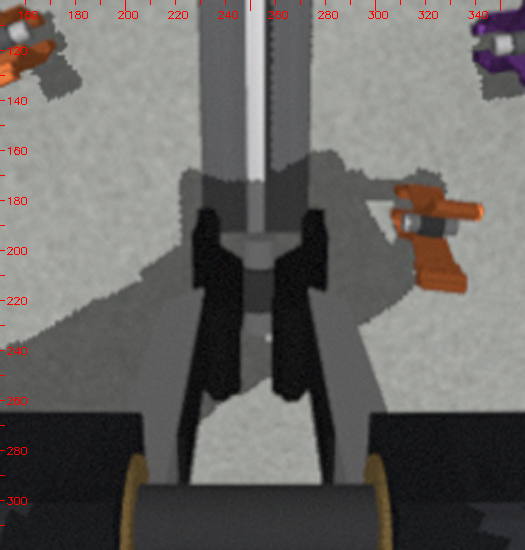

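Call:
send_rows(commands=[[[0.02,-0.03,0],-0.11],[[0.04,-0.065,0],-0.22],[[0.06,-0.1,0],-0.33],[[0.08,-0.135,0],-0.44],[[0.1,-0.17,0],-0.55],[[0.12,-0.205,0],-0.66],[[0.14,-0.24,0],-0.77],[[0.16,-0.275,0],-0.88]])

```text
clock: 55.88
eef_pos: [575.5, -35.7, 256.8]
eef_rot: [3.141, -0.0, 1.203]
wrist_force: [1.5, -0.5, 0.4]
finger_gap: 26.8
```

```bash
python3 -c "
from h import *
plan(490.5,86.9,255,1.65)"
```

```text
clk 55.9 at [575.5 -35.7 256.8] yaw 1.203 gap 26.8 F [ 1.5 -0.5  0.4] -> shift [ 0.0839 -0.1234  0.0017] turn -0.4469 (or 5.836 -6.730) q6 0.10
```

Call:
send_rows(commands=[[[0.02,-0.025,0],-0.11],[[0.04,-0.05,0],-0.22],[[0.06,-0.08,0],-0.33],[[0.08,-0.105,0],-0.44],[[0.084,-0.123,0],-0.447],[[0.084,-0.123,0],-0.447],[[0.084,-0.123,0],-0.447],[[0.084,-0.123,0],-0.447]])

```text
clock: 56.55
eef_pos: [492.1, 84.9, 256.7]
eef_rot: [3.141, 0.0, 1.644]
wrist_force: [-0.9, -0.8, -0.5]
finger_gap: 26.8
```

```bash
python3 -c "
from h import *
im,st=snap('wrist','w43')
plan(490.5,86.9,167,1.65,st)
crop(im,150,50,360,320,2.8,'w43c')"
```

```text
clk 56.5 at [492.1  84.9 256.7] yaw 1.644 gap 26.8 F [-0.9 -0.8 -0.5] -> shift [ 0.0021 -0.0015  0.0897] turn -0.0060 (or 6.277 -6.289) q6 0.10
```

View pics/w43c.png

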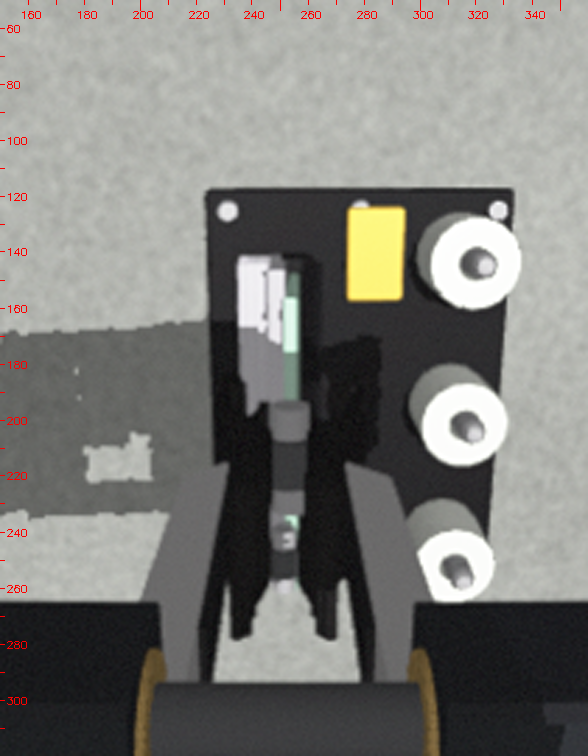

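Call:
send_rows(commands=[[[0.002,-0.0015,0.02],-0.006],[[0.002,-0.0015,0.045],-0.006],[[0.002,-0.0015,0.065],-0.006],[[0.002,-0.0015,0.082],-0.006],[[0.002,-0.0015,0.089],-0.006],[[0.002,-0.0015,0.089],-0.006],[[0.002,-0.0015,0.089],-0.006],[[0.002,-0.0015,0.089],-0.006]])

```text
clock: 57.27
eef_pos: [490.8, 87.0, 168.6]
eef_rot: [3.14, -0.0, 1.65]
wrist_force: [0.6, 0.4, -0.4]
finger_gap: 26.9
```

```bash
python3 -c "
from h import *
im,st=snap('wrist','w44')
plan(490.5,86.9,131,1.65,st)
crop(im,150,50,360,320,2.8,'w44c')"
```

```text
clk 57.3 at [490.8  87.  168.6] yaw 1.650 gap 26.9 F [ 0.6  0.4 -0.4] -> shift [-0.0001 -0.0003  0.0376] turn 0.0003 (or 6.284 -6.283) q6 0.10
```

View pics/w44c.png

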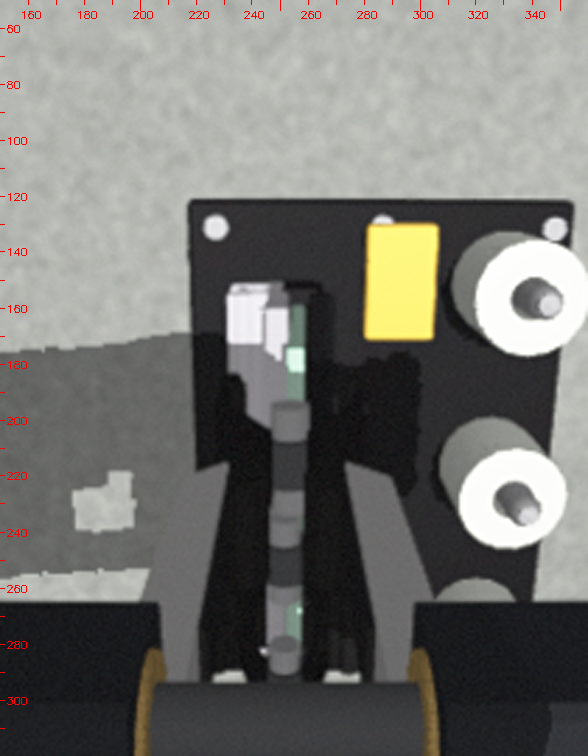

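Call:
send_rows(commands=[[[0,0,0.008],0],[[0,0,0.016],0],[[0,0,0.024],0],[[0,0,0.031],0],[[0,0,0.036],0],[[0,0,0.036],0],[[0,0,0.036],0],[[0,0,0.036],0]])

```text
clock: 57.98
eef_pos: [490.2, 87.3, 131.8]
eef_rot: [3.141, -0.0, 1.651]
wrist_force: [-0.2, -0.6, -1.2]
finger_gap: 27.0
```

Call:
send_rows(commands=[[[0,0,0],0],[[0,0,0],0],[[0,0,0],0],[[0,0,0],0],[[0,0,0],0],[[0,0,0],0],[[0,0,0],0],[[0,0,0],0]], hand=-0.5)

```text
clock: 58.65
eef_pos: [490.1, 87.2, 131.6]
eef_rot: [3.141, 0.0, 1.651]
wrist_force: [-0.4, -0.5, -0.5]
finger_gap: 70.2
```

Call:
send_rows(commands=[[[0,0,-0.02],0],[[0,0,-0.05],0],[[0,0,-0.085],0],[[0,0,-0.12],0],[[-0.01,-0.03,-0.15],0],[[-0.02,-0.06,-0.15],0],[[-0.03,-0.09,-0.15],0],[[-0.03,-0.12,-0.15],0]])

```text
clock: 59.32
eef_pos: [371.6, 46.8, 281.7]
eef_rot: [3.141, 0.0, 1.65]
wrist_force: [1.1, -0.3, 1.6]
finger_gap: 70.6
```

```bash
python3 -c "
from h import *
im,st=snap('wrist','w45')
plan(490.5,86.9,131,1.65,st)
crop(im,0,0,512,384,1.5,'w45c')
crop(snap('side','s45')[0],150,100,330,280,3.3,'s45c')"
```

```text
clk 59.3 at [371.6  46.8 281.7] yaw 1.650 gap 70.6 F [ 1.1 -0.3  1.6] -> shift [0.0306 0.1216 0.1507] turn 0.0001 (or 6.283 -6.283) q6 0.10
```

View pics/w45c.png

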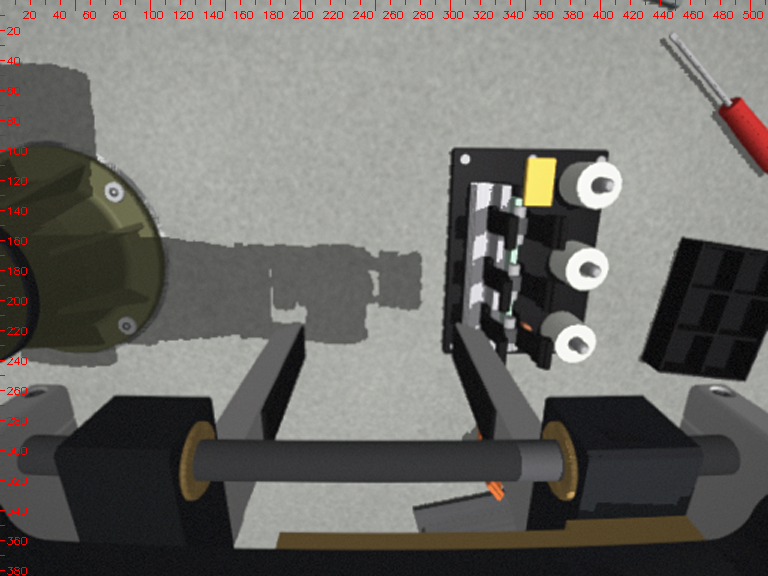

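View pics/s45c.png

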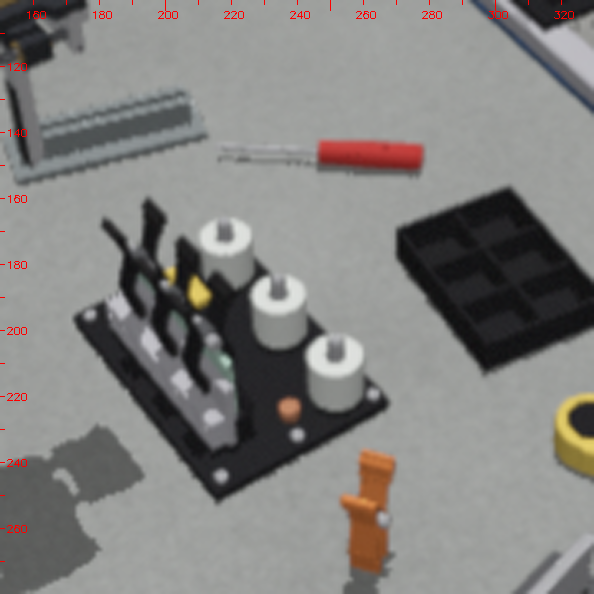

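Call:
send_rows(commands=[[[0,0,0],0],[[0,0,0],0],[[0,0,0],0],[[0,0,0],0],[[0,0,0],0],[[0,0,0],0],[[0,0,0],0],[[0,0,0],0]])

```text
clock: 60.08
eef_pos: [372.9, 47.8, 281.5]
eef_rot: [-3.141, -0.0, 1.651]
wrist_force: [0.9, 0.9, 0.1]
finger_gap: 70.4
```

```bash
python3 -c "
from h import *
im,st=snap('wrist','w46')
crop(im,280,90,430,260,4.4,'w46c')
im,_=snap('side','s46')
n=np.array([.997,.0775,0]);u=np.array([-.0775,.997,0]);s=np.array([500.3,37.3,0])
off=np.array([0,-4,0])
M=[]
for k in(75,-75):
  for x in(-4.5,1.5): M.append(proj('side',s+n*x+u*k+off+[0,0,96])[0])
for k in (84,-84):
  for x in(-12.5,-4.5): M.append(proj('side',s+n*x+u*k+off+[0,0,78])[0])
crop(im,170,150,270,250,7,'s46c',M)
"
```

```text
(no output)
```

View pics/w46c.png

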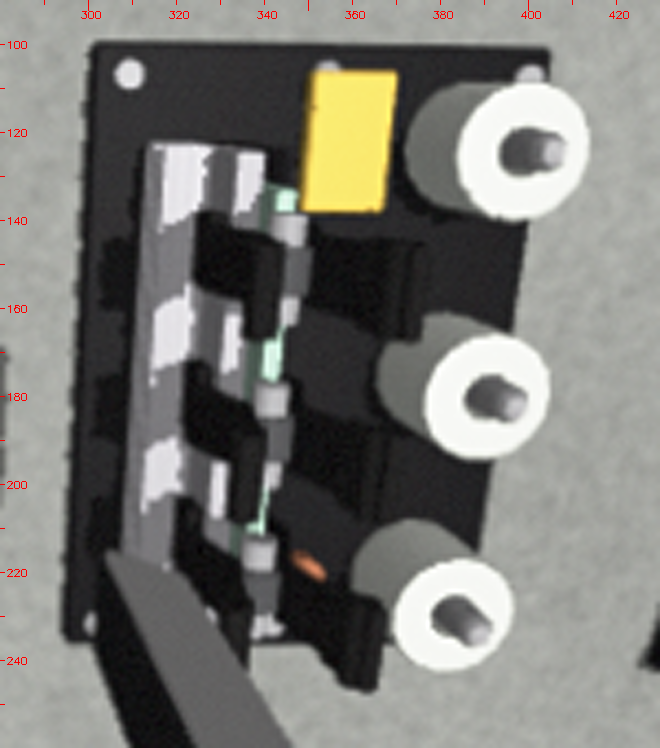

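View pics/s46c.png

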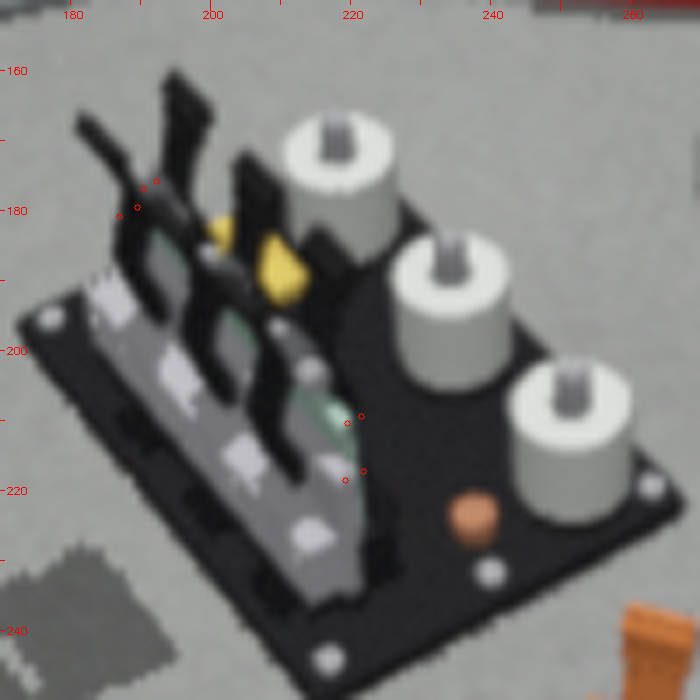

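```bash
python3 -c "
from cell import manip
print(manip.sign_off())"
```

```text
the job is handed in; nothing more can be done
None
```

The carrier is loaded for the oven and I handed the job in at about 60 s of the 210 s allowed; sign-off gives no verdict.

- **Board:** It stands in the slot beside the heatsink bar. I pressed it home with closed fingers: contact came at 96.2 mm above the table under 14 N, against the 96 mm expected. The first grip closed too slowly and I lifted without the board, so I went back and regripped; nothing was disturbed.
- **Sleeves:** All three were present. Each went fully down on a post of its own, with no resistance on the way, and all look flat on the plate.
- **Clamps:** All three black clamps from the rail are clipped over board and bar, grips up. They sit about 50 mm apart, with their pins about 32 mm above the bar. I did not touch the orange and purple look-alikes.

The last pictures showed the board top at the predicted height, with the clamps and sleeves in place and the arm clear of everything. I never touched the tape measure, screwdriver or tray. I could not measure the clamping force itself, only that the grips sprang open and the board was drawn up to the bar.

One disagreement: the fixed cameras read about 5 mm low in y compared with the wrist camera. The grasps and fits confirmed the wrist camera, so I used it for every placement.

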